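Crimp a vial in the guarded hand press

TASK

A vial with a loose aluminium seal is standing ready in the nest of the crimping press. Lower the press's clear sliding guard fully by its handle, then flip the red safety catch on top of the press fully forward, and then pull the hand lever down to its stop to crimp the seal. Hold the sprung lever there for at least two seconds and finish still holding it down, with the guard closed, the catch off and the vial and everything else on the bench left where they were.

Things in the scene. Friction and masses are not known exactly. Their poses are not given: they have to be found in the camera images.
- press: White C-frame hand press fixed on the bench: base 250 x 170 x 26 mm, column at the back, head 86 mm wide over the nest, flat top 235 mm up, front face 70 mm in front of the origin. Origin: on the bench, under the lever's shaft, near the base's centre. Own -x: its front, the robot's side; +y: its lever side (left seen from the robot); z up. Turned up to 0.35 rad either way.
- guard (a joint): Height of the guard, a clear sash 106 mm wide, 124 mm tall with red lower edge, sliding vertically in two aluminium channels 95 mm in front of the press's origin (channel tops 185 mm up). 0 = fully down on its sill, closed; 0.090 = fully up; starts raised. It stays where it is left; about 5 N moves it.
- guard_handle (a point): Middle of the guard's black round handle bar, 12 mm thick, 92 mm long along the press's y, 45 mm in front of the pane (about 30 mm free between bar and channels), a bracket at each end. 141 mm above the bench when the guard is closed, up to 231 mm when raised.
- catch (a joint): Angle of the red safety catch on the head. 0 = lying back, its nose before the lug on the lever's hub: lever locked. It swings up and over to the press's front, clears the lug from about 0.3 rad and rests fully forward at 1.6 rad. Light: about 1 N at the tab; its weight tips it forward from about 1.3 rad on, and back below about 0.5.
- catch_tab (a point): Middle of the top edge of the catch's red thumb tab, a flat plate 30 mm wide along the press's y and 6 mm thick, standing radially on the hinge, top edge 48 mm from the axis. At 0 it leans 35 degrees back: top edge 39 mm above and 28 mm behind the hinge, 290 mm above the bench; at 1.6 it leans 57 degrees forward. Free room behind it; the lever's arm passes 23 mm beyond its left edge.
- catch_hinge (a point): On the catch's hinge axis (along the press's y), in line with the middle of the tab, 58 mm in front of the press's origin and 251 mm above the bench.
- lever (a joint): Angle of the hand lever. 0 = up, pointing forward 38 degrees above level, where its spring returns it; 1.22 = down at its stop, forward and 32 degrees below level. The spring takes about 3 N at the grip at the start, 10 to 12 N at the stop. Locked near 0 while the catch is on. The crimping bell comes down with it over the vial.
- lever_pivot (a point): On the lever's shaft axis (along the press's y), 205 mm above the bench, at the y of the grip's middle; the grip's middle moves about it in the press's x-z plane on a radius of 150 mm.
- press_lever: The hand lever: steel hub on the shaft at the left of the head, 12 mm round steel arm (74 mm left of the press's middle plane) and black cross grip at its end. Origin: on the shaft axis in the press's middle plane, 205 mm above the bench; turns with the lever.
- lever_grip (a point): Middle of the lever's black round cross grip, 22 mm thick and 106 mm long, lying along the press's y, 150 mm from the shaft, free on its outer (+y) side; the 12 mm steel arm joins its inner end, 71 mm from the grip's middle. About 297 mm above the bench at the start, 125 mm at the stop.
- vial: Amber glass vial, 36 mm across and 61 mm tall, with a loose aluminium seal and blue button, standing upright in the round nest (13 mm tall steel cup) under the crimping bell, behind the guard. Origin: centre of its underside. Not to be touched.
- vial_done1: Bystander: finished amber vial with blue button, 36 mm across, 61 mm tall, on the bench front right of the press. Origin: underside centre.
- vial_done2: Bystander: finished amber vial with red button, 36 mm across, 61 mm tall, on the bench right of the press. Origin: underside centre.
- seal_tray: Bystander: white open tray of aluminium seals, 85 x 85 x 30 mm, right of the press. Origin: underside centre.
- stopper_box: Bystander: cardboard box with a red band, 70 x 70 x 55 mm, on the bench at the press's left, far under the height of the lever. Origin: underside centre.
- specimen_cup: Bystander: white specimen cup with yellow lid, 68 mm across, 71 mm tall. Origin: underside centre.
- reagent_bottle: Bystander: amber bottle with white cap, 62 mm across, 130 mm tall. Origin: underside centre.
- carton: Bystander: white carton with a red band, 75 x 100 x 85 mm. Origin: underside centre.

How it is judged:
On the way, in this order (a step that is already met when the one before it is completed fails the run):
1. the guard is fully down (value of joint guard below 0.006 m), for 0.2 s.
2. the catch is flipped forward, the guard down (value of joint guard below 0.006 m and value of joint catch above 1.2 rad), for 0.2 s.
3. the lever is held at its stop for two seconds (all of step 2 and value of joint lever above 1.12 rad and contact force between the fingers and press_lever above 3 N), for 2 s.
At the end, for the whole second after the job is handed in: Guard within 6 mm of closed, catch past 1.2 rad of its 1.6, lever past 1.12 rad of its 1.22 and held there by the fingers (over 3 N of finger force on the lever), vial still upright in its nest (within 8 mm), every bystander within 20 mm of its start (all of step 3 and distance of vial from where it was at the start of the episode below 0.008 m and angle between vial's own z axis and vertical below 0.15 rad and distance of each of vial_done1, vial_done2, seal_tray, stopper_box, specimen_cup, reagent_bottle, carton from where it was at the start of the episode below 0.02 m); the arm keeps its last pose, push and grip.
It fails at once if the lever is forced past its engaged catch (value of joint lever above 0.15 rad and value of joint catch below 0.2 rad).
It fails at once if the lever is pulled with the guard up (value of joint lever above 0.3 rad and value of joint guard above 0.015 m).
It fails at once if the vial is shifted or tipped (not (distance of vial from where it was at the start of the episode below 0.008 m and angle between vial's own z axis and vertical below 0.15 rad)).
It fails at once if another thing on the bench is pushed away (distance of any of vial_done1, vial_done2, seal_tray, stopper_box, specimen_cup, reagent_bottle, carton from where it was at the start of the episode above 0.02 m).
It also fails if it takes over 56 s, if anything falls off the work surface, if the arm or the gripper's body presses on something with over 40 N, if the wrist force passes 120 N, or if a joint passes its speed limit or range.

ROBOT

A 6-joint arm with a two-finger parallel gripper is mounted at the origin on the work surface. World frame = base frame: x ahead of the robot, y to its left, z up, the work surface at z = 0. Lengths are in m, angles in rad, forces in N, time in s.
With the tool pointing down it reaches from about 0.4 to 0.925 m from the base axis. Payload 12.5 kg.
Tool frame: the origin (TCP) lies on the centre line of the jaws, within the pads' length; the fingertips stand 8 mm ahead of it and the grasp point (between the pads) lies 11 mm behind it; x points along the fingers, y is the direction in which the jaws open and shut, and the axes are right-handed (so a half turn about x gives the same grasp; the last joint's range is limited). The gripper opens to 95 mm and grips with 3 to 60 N. Pads are 20 mm wide; open, the fingers measure 119 mm over their backs; the gripper's body (75 mm by 180 mm) begins 59 mm behind the grasp point.
Start: joints at [-1.386, 0.491, 1.559, -0, 1.092, -0.106], TCP at [0.179, -0.599, 0.201] pointing down, gripper open.
Joint ranges: [-3.1, 3.1], [-0.84, 2.19], [0.05, 2.79], [-1.13, 4.28], [0.06, 2.93], [-2.69, 2.69]. Speed limits (rad/s): [2.22, 2.22, 2.79, 3.14, 3.14, 3.14].

INTERFACE

Orientations are given as a rotation vector (axis times angle).
In Python, from plant import arm gives the robot as it stands.
- The arm moves only by the tool step_arm, never from a script. Its argument "deltas" is a list of rows, each an object of numbers: "dx", "dy", "dz": the shift along the tool's x, y, z in cm; "rx", "ry", "rz": the turn, a rotation vector about the tool's x, y, z in degrees; "grip": the opening, from -1 (shut) to 1 (fully open), so that 0 is half open. In form: [{"dx": .., "dy": .., "dz": .., "rx": .., "ry": .., "rz": .., "grip": ..}, ...]. A call has exactly 8 rows; each row is the pose to reach, as a shift and turn from the pose measured when the call began, along the tool's axes at that moment; what a row does not reach only later rows make up. A row lasts 1/12 s, in which the tool goes at most 41.7 mm and 7.16 degrees, less where a joint would pass 70% of its speed; a pose out of reach is approached as far as the arm can. A call with a gripper value outside its range is refused whole. The fingers move at their own pace and stop on an object; the grip force is fixed at half the most. Time passes only in rows, so rows that repeat a pose let the fingers close, or fill a call up. It gives the time, the measured TCP pose, the force and the opening at its end, in the units of the state.
- arm.observe(): the state, without advancing time (a new reading comes with each control period).
- arm.capture(name): name is "scene" or "top" or "wrist"; returns the picture (420x560x3 uint8, red, green, blue); there is no depth.
- arm.camera_params(name): a dict with "K" (3x3 intrinsics, pixels), "rvec" (rotation vector, rad) and "tvec" (3), from world to camera coordinates, as OpenCV has them. Camera axes: x right, y down, z forward; pixel columns grow to the right and rows downward; lengths in m; the calibration is good to about 2 mm. A picture is of the moment at which its call begins: read the wrist's pose just before it. camera_params takes no time and is no camera call; for the wrist camera it gives the pose at the moment of the call.
- arm.finish_job(): hands the job in, once; it reports no verdict.
Trained networks look in the newest picture that a camera, given by its name, has taken for a name from the list of things; names that differ only in an ending like _2 or _b are one class to them, and where a whole thing is asked for, a point or a joint stands for the part that bears it (a point fixed in the world has none). Each returns a list of dicts, best first, with "p" (0 to 1); they miss things now and then, are a little off and sometimes report something else, mostly with a low value. They report only what shows in the picture. A call takes as long as a camera call.
- arm.find_in(camera, thing): "extent" ([left, top, width, height] in pixels, round what is visible of it).
The state is a dict: "time": time; "joint_positions": joint angles; "joint_vel": joint speeds; "tau": joint torques, N m; "ee_pos": TCP position; "tool_rot": TCP orientation; "force": force on the tool from outside, world axes, zero at the start; "wrist_torque": the same for the moment, N m; "gripper_width": finger opening in m.
Only numpy, scipy, OpenCV 4.12 (cv2) and the standard library are available. Lean on these libraries where they do the work, as an engineer would, in place of code of your own. Each camera call takes 0.05 s, during which the arm holds its last target. There are 200 camera calls.

## Working session

There is one attempt and no reset: what is moved stays moved. The work goes in short steps, Python scripts to look and compute and a tool call to move; the robot and the scene stay as the last step left them, time stands still between calls to the robot, and variables do not carry over. Pictures are saved under pics/ and viewed, about 8 in all and at most 12, crops included, and the job is handed in when it is done.

Besides the shell and the picture viewer there is one more tool, called after "Request:" in YAML: its name, and indented under it one key for each argument. step_arm: Moves the arm, as the interface text tells. Its arguments: {"type":"object","properties":{"deltas":{"type":"array","items":{"type":"object","properties":{"dx":{"type":"number"},"dy":{"type":"number"},"dz":{"type":"number"},"rx":{"type":"number"},"ry":{"type":"number"},"rz":{"type":"number"},"grip":{"type":"number"}}}}},"required":["deltas"]}

```bash
mkdir -p pics; ls; cat > h.py <<'E'
import numpy as np, cv2
from scipy.spatial.transform import Rotation as R
from plant import arm
def snap(cam,name):
    im=arm.capture(cam); cv2.imwrite(f'pics/{name}.png',im[:,:,::-1]); return im
def proj(cam,P):
    c=arm.camera_params(cam); return cv2.projectPoints(np.array(P,float).reshape(-1,1,3),np.array(c['rvec'],float),np.array(c['tvec'],float),np.array(c['K'],float),None)[0].reshape(-1,2)
E
python3 - <<'E'
from h import *
print(arm.observe())
for c in ('scene','top'):
    snap(c,c+'1'); p=arm.camera_params(c); Rm=R.from_rotvec(p['rvec']).as_matrix(); print(c,-Rm.T@p['tvec'],Rm[2],p['K'][0])
    for t in ('press','guard_handle','catch_tab','lever_grip','vial','stopper_box'):
        print(t,[(np.round(d['extent']).tolist(),round(d['p'],2)) for d in arm.find_in(c,t)][:2])
E
```

```text
pics
{'time': 0.0, 'joint_positions': array([-1.38557975e+00,  4.91546077e-01,  1.55943783e+00, -8.25307997e-06,
        1.09166117e+00, -1.05586219e-01]), 'joint_vel': array([ 0.00067505, -0.00222094, -0.00163832, -0.00016877,  0.00015118,
       -0.00037941]), 'tau': array([ 3.79756355e-03, -6.12637353e+01, -2.58179176e+01,  6.94838399e-02,
        4.82169958e-02, -9.80644472e-05]), 'ee_pos': array([ 0.17918395, -0.59851052,  0.20027412]), 'tool_rot': array([ 2.06564776,  0.30359169, -2.06575049]), 'force': array([ 0.40910456,  0.45239957, -0.94368181]), 'wrist_torque': array([ 0.00932849, -0.01884356,  0.03215373]), 'gripper_width': 0.09537429687388675}
scene [1.3222463  0.93692834 1.22564269] [-0.45470636 -0.61801101 -0.64133027] [519.48697221   0.         287.9373914 ]
press [([228.0, 174.0, 116.0, 106.0], 0.9), ([272.0, 176.0, 71.0, 48.0], 0.47)]
guard_handle [([279.0, 182.0, 18.0, 21.0], 0.72)]
catch_tab [([281.0, 181.0, 18.0, 20.0], 0.66)]
lever_grip [([267.0, 172.0, 76.0, 51.0], 0.73), ([446.0, 320.0, 27.0, 32.0], 0.16)]
vial [([272.0, 226.0, 12.0, 20.0], 0.58), ([270.0, 174.0, 74.0, 48.0], 0.26)]
stopper_box [([273.0, 266.0, 36.0, 30.0], 0.86)]
top [ 0.27147604 -0.04133726  1.64729608] [ 0.20118243 -0.0227807  -0.97928886] [427.71271622   0.         285.4437693 ]
press [([245.0, 165.0, 78.0, 79.0], 0.84), ([120.0, 216.0, 31.0, 28.0], 0.37)]
guard_handle [([286.0, 220.0, 30.0, 21.0], 0.74)]
catch_tab [([282.0, 202.0, 19.0, 14.0], 0.75)]
lever_grip [([243.0, 191.0, 40.0, 46.0], 0.75)]
vial [([287.0, 219.0, 29.0, 20.0], 0.7)]
stopper_box [([243.0, 189.0, 18.0, 24.0], 0.66), ([243.0, 191.0, 41.0, 51.0], 0.33)]
```

```bash
python3 - <<'E'
import cv2,numpy as np
a=cv2.imread('pics/scene1.png')[150:320,200:370]; b=cv2.imread('pics/top1.png')[150:320,210:380]
f=lambda i:cv2.resize(i,(560,560),interpolation=cv2.INTER_CUBIC)[:, :400] if 0 else cv2.resize(i,(400,400),interpolation=cv2.INTER_CUBIC)
cv2.imwrite('pics/c1.png',np.hstack([f(a),f(b)]))
E
```

```text
(no output)
```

View pics/c1.png

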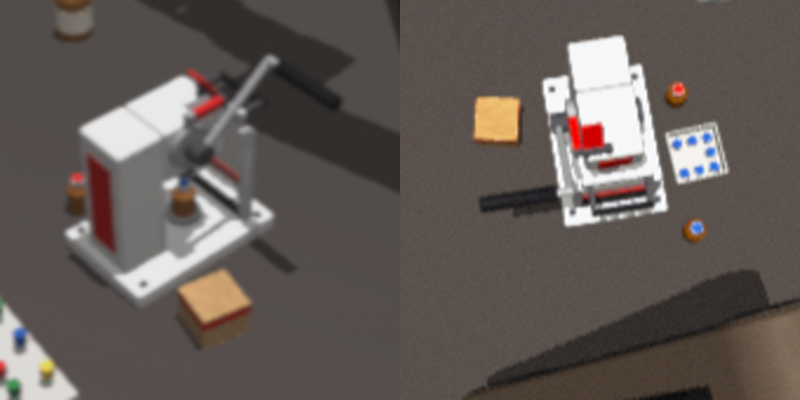

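View pics/top1.png

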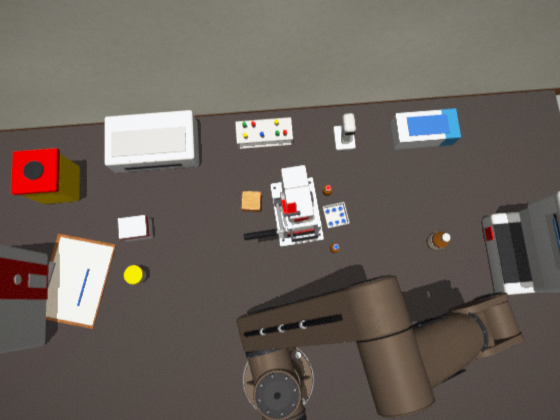

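The crops show the press with base corners in the top view near (566,225), (665,210), (543,80) and (640,66). The guard is raised, and the grip runs (481,204)–(555,194). Next I fit the press pose.

```bash
cat >> h.py <<'E'
def W(q,p):  # press -> world
    p=np.atleast_2d(p).astype(float); c,s=np.cos(q[2]),np.sin(q[2])
    return np.c_[q[0]+c*p[:,0]-s*p[:,1], q[1]+s*p[:,0]+c*p[:,1], p[:,2]]
E
python3 - <<'E'
from h import *
from scipy.optimize import least_squares
s=400/170
T=np.array([[566,225],[665,210],[543,80],[640,66],[481,204]])/s+[210,150]
S=np.array([[338,101],[139,300],[66,235],[272,213]])/s+[200,150]
g=[-.118,.198,.297]
def pt(q):
    b=lambda sx,sy,z=.026:[q[3]+sx*.125,sy*.085,z]
    return [b(-1,1),b(-1,-1),b(1,1),b(1,-1),g],[g,b(1,1,.013),b(1,-1),b(-1,1)]
def f(q):
    a,b=pt(q); return np.r_[(proj('top',W(q,a))-T).ravel(),(proj('scene',W(q,b))-S).ravel(),q[3]*200]
r=least_squares(f,[.65,-.05,0,0],loss='soft_l1'); print(r.x,np.round(f(r.x),1))
q=r.x
print(W(q,[[-.14,0,.231],[-.058,0,.251],[-.118,.145,.297]]))
E
```

```text
[ 0.56602329 -0.66958285  0.05058777 -0.00239035] [-27.7   1.  -26.3   1.5 -30.5  -0.  -29.5   0.4   0.3   0.9 -91.2 -77.6
 -70.8 -88.2 -62.1 -82.8 -74.6 -77.5  -0.5]
[[ 0.42620239 -0.67666212  0.231     ]
 [ 0.50809748 -0.67251569  0.251     ]
 [ 0.44084214 -0.53073516  0.297     ]]
```

```bash
cat > fit.py <<'E'
from h import *
from scipy.optimize import least_squares
s=400/170
T=np.array([[166,225],[265,210],[143,80],[240,66],[81,204]])/s+[210,150]
S=np.array([[338,101],[139,300],[66,235],[272,213]])/s+[200,150]
g=[-.118,.198,.297]
def pt(q):
    b=lambda sx,sy,z=.026:[q[3]+sx*.125,sy*.085,z]
    return [b(-1,1),b(-1,-1),b(1,1),b(1,-1),g],[g,b(1,1,.013),b(1,-1),b(-1,1)]
def f(q):
    a,b=pt(q); return np.r_[(proj('top',W(q,a))-T).ravel(),(proj('scene',W(q,b))-S).ravel(),q[3]*200]
r=least_squares(f,[.65,-.05,0,0],loss='soft_l1'); print(r.x,np.round(f(r.x),1))
q=r.x
print(W(q,[[-.14,0,.231],[-.058,0,.251],[-.118,.145,.297]]))
for h in (.181,.2,.231): print(h,(proj('top',W(q,[[-.14,.046,h],[-.14,-.046,h]]))-[210,150])*s+[400,0])
E
python3 fit.py
```

```text
[ 0.61394783 -0.12232634  0.08171919 -0.0026971 ] [-0.5  1.   1.3  0.1 -1.   0.1  0.3 -0.7 -0.4  1.8 -0.4  0.6 -0.5  1.4
 -1.5 -1.8  0.4 -0.2 -0.5]
[[ 0.47441504 -0.1337543   0.231     ]
 [ 0.55614139 -0.12706078  0.251     ]
 [ 0.48450552  0.01255763  0.297     ]]
0.181 [[591.79376834 217.73103159]
 [653.43448534 207.55346188]]
0.2 [[592.05443667 215.93467891]
 [654.47896813 205.63200946]]
0.231 [[592.4943197  212.90329764]
 [656.24140694 202.38979012]]
```

```bash
cat >> h.py <<'E'
Q=[.614,-.1223,.0817,0]
def rot(tx,ty):  # tool x, tool y in press frame -> world rotation
    c,s=np.cos(Q[2]),np.sin(Q[2]); P=np.array([[c,-s,0],[s,c,0],[0,0,1]])
    x=np.array(tx,float); x/=np.linalg.norm(x); y=np.array(ty,float); y/=np.linalg.norm(y)
    return P@np.c_[x,y,np.cross(x,y)]
def delta(pos,Rt):
    o=arm.observe(); R0=R.from_rotvec(o['tool_rot']).as_matrix()
    print('t',round(o['time'],2),'pos',np.round(o['ee_pos'],4),'F',np.round(o['force'],1),'j',np.round(o['joint_positions'],2))
    print('  d cm',np.round(R0.T@(np.array(pos)-o['ee_pos'])*100,2),'rot deg',np.round(np.degrees(R.from_matrix(R0.T@Rt).as_rotvec()),1))
def pp(): # tool pose in press frame
    o=arm.observe(); c,s=np.cos(Q[2]),np.sin(Q[2]); d=o['ee_pos']-[Q[0],Q[1],0]
    print('press-frame TCP',np.round([c*d[0]+s*d[1],-s*d[0]+c*d[1],d[2]],4))
E
python3 - <<'E'
from h import *
o=arm.observe(); print(R.from_rotvec(o['tool_rot']).as_matrix().round(2))
t=np.radians(40)
for sg in (1,-1): delta([.38,-.14,.36],rot([np.sin(t),0,-np.cos(t)],[0,sg,0]))
E
```

```text
[[-0.    0.29 -0.96]
 [-0.   -0.96 -0.29]
 [-1.    0.    0.  ]]
t 0.7 pos [ 0.1792 -0.5987  0.2008] F [ 0.2 -0.2  0.4] j [-1.39  0.49  1.56 -0.    1.09 -0.11]
  d cm [-15.92 -38.19 -32.39] rot deg [-158.5   -6.1   57.7]
t 0.7 pos [ 0.1792 -0.5987  0.2008] F [ 0.2 -0.2  0.4] j [-1.39  0.49  1.56 -0.    1.09 -0.11]
  d cm [-15.92 -38.19 -32.39] rot deg [11.5 39.9  4.2]
```

Request:
step_arm:
  deltas:
    - {"dx": -4,"dy": 0,"dz": 0,"rx": 0,"ry": 0,"rz": 0,"grip": 1}
    - {"dx": -8,"dy": 0,"dz": 0,"rx": 0,"ry": 0,"rz": 0,"grip": 1}
    - {"dx": -12,"dy": -3,"dz": -3,"rx": 2,"ry": 6,"rz": 1,"grip": 0}
    - {"dx": -15,"dy": -6,"dz": -5,"rx": 4,"ry": 12,"rz": 1,"grip": 0}
    - {"dx": -16,"dy": -9,"dz": -8,"rx": 5,"ry": 18,"rz": 2,"grip": 0}
    - {"dx": -16,"dy": -12,"dz": -10,"rx": 7,"ry": 24,"rz": 2,"grip": 0}
    - {"dx": -16,"dy": -15,"dz": -13,"rx": 9,"ry": 30,"rz": 3,"grip": 0}
    - {"dx": -16,"dy": -18,"dz": -15,"rx": 10,"ry": 35,"rz": 4,"grip": 0}

```text
time: 1.37
ee_pos: [0.2686, -0.3914, 0.3615]
tool_rot: [2.737, 0.13, -1.409]
force: [0.7, 0.4, 0.2]
gripper_width: 0.0604
```

```bash
python3 - <<'E'
from h import *
t=np.radians(40)
delta([.38,-.14,.37],rot([np.sin(t),0,-np.cos(t)],[0,-1,0]))
E
```

```text
t 1.37 pos [ 0.2686 -0.3914  0.3615] F [0.7 0.4 0.2] j [-1.48  0.08  1.86  0.65  1.27 -0.24]
  d cm [  6.94 -23.85 -11.83] rot deg [1.5 4.5 0.1]
```

Request:
step_arm:
  deltas:
    - {"dx": 1,"dy": -3.5,"dz": -1.8,"rx": 1,"ry": 3,"rz": 0,"grip": -0.2}
    - {"dx": 2,"dy": -7,"dz": -3.5,"rx": 1.5,"ry": 4.5,"rz": 0,"grip": -0.2}
    - {"dx": 3,"dy": -10.5,"dz": -5,"rx": 1.5,"ry": 4.5,"rz": 0,"grip": -0.2}
    - {"dx": 4,"dy": -14,"dz": -7,"rx": 1.5,"ry": 4.5,"rz": 0,"grip": -0.2}
    - {"dx": 5,"dy": -17,"dz": -8.5,"rx": 1.5,"ry": 4.5,"rz": 0,"grip": -0.2}
    - {"dx": 6,"dy": -20.5,"dz": -10,"rx": 1.5,"ry": 4.5,"rz": 0,"grip": -0.2}
    - {"dx": 6.9,"dy": -23.8,"dz": -11.8,"rx": 1.5,"ry": 4.5,"rz": 0,"grip": -0.2}
    - {"dx": 6.9,"dy": -23.8,"dz": -11.8,"rx": 1.5,"ry": 4.5,"rz": 0,"grip": -0.2}

```text
time: 2.03
ee_pos: [0.3808, -0.1337, 0.371]
tool_rot: [2.811, 0.128, -1.309]
force: [-0.8, -0.3, 0.8]
gripper_width: 0.0378
```

```bash
python3 - <<'E'
from h import *
t=np.radians(40)
delta([.38,-.14,.37],rot([np.sin(t),0,-np.cos(t)],[0,-1,0]))
snap('wrist','w1')
for n,h in (('bar',[[-.14,.046,.231],[-.14,-.046,.231]]),('grip',[[-.118,.198,.297],[-.118,.092,.297]]),('hinge',[[-.058,.03,.251]]),('tab',[[-.03,.03,.29]]),('base',[[-.127,.085,.026],[-.127,-.085,.026]])): print(n,proj('wrist',W(Q,h)).round(0).tolist())
E
```

```text
t 2.03 pos [ 0.3808 -0.1337  0.371 ] F [-0.8 -0.3  0.8] j [-0.92 -0.23  2.14  0.73  0.95  0.21]
  d cm [-0.01  0.62  0.17] rot deg [ 0.4 -0.1  0.4]
bar [[252.0, 203.0], [329.0, 204.0]]
grip [[99.0, 155.0], [202.0, 156.0]]
hinge [[267.0, 136.0]]
tab [[266.0, 96.0]]
base [[242.0, 244.0], [336.0, 244.0]]
```

View pics/w1.png

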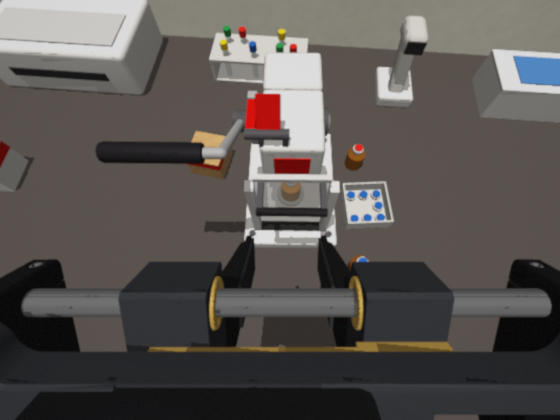

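Wrist view: handle bar at (257,212)–(327,212), grip at (100,153)–(203,153), and red tab near (266,97). These agree with the model. The bar looks a little below its top position.

```bash
python3 - <<'E'
from h import *
for h in (.19,.2,.21,.22): print(h,proj('wrist',W(Q,[[-.14,.046,h],[-.14,-.046,h]])).round(1).tolist())
for x in (0,1): pass
im=cv2.imread('pics/w1.png'); 
cv2.imwrite('pics/w1c.png',cv2.resize(im[70:260,190:380],(760,600)[::1] if 0 else (600,600),interpolation=cv2.INTER_CUBIC))
E
```

```text
0.19 [[255.3, 216.0], [325.3, 216.6]]
0.2 [[254.6, 213.0], [326.2, 213.6]]
0.21 [[253.9, 209.9], [327.2, 210.5]]
0.22 [[253.1, 206.6], [328.2, 207.3]]
```

View pics/w1c.png

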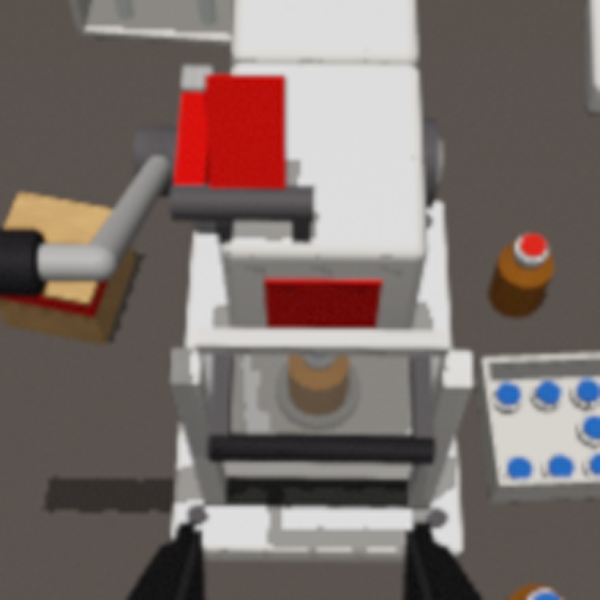

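```bash
sed -i 's/^Q=.*/Q=[.6165,-.1243,.081,0]/' h.py; cat >> h.py <<'E'
def tip(p,tx,ty): # tips centre at press point p
    x=np.array(tx,float)/np.linalg.norm(tx); delta(W(Q,np.array(p)-.008*x)[0],rot(tx,ty))
t30=[.5,0,-.866]
E
python3 - <<'E'
from h import *
print(proj('wrist',W(Q,[[-.118,.198,.297],[-.118,.092,.297],[-.03,.03,.29],[-.03,.015,.29],[-.03,.045,.29],[-.14,0,.203]])).round(1).tolist())
tip([-.143,0,.203+.025],t30,[0,-1,0])
tip([-.143,0,.145],t30,[0,-1,0])
E
```

```text
[[101.8, 153.2], [204.5, 154.1], [267.9, 94.4], [280.8, 94.5], [255.1, 94.3], [292.1, 210.7]]
t 2.08 pos [ 0.3803 -0.1362  0.3708] F [ 0.  -0.6  0.4] j [-0.93 -0.23  2.14  0.73  0.96  0.2 ]
  d cm [16.15  0.79  1.91] rot deg [  0.5 -10.    0.3]
t 2.08 pos [ 0.3803 -0.1362  0.3708] F [ 0.  -0.6  0.4] j [-0.93 -0.23  2.14  0.73  0.96  0.2 ]
  d cm [22.5   0.78  7.25] rot deg [  0.5 -10.    0.3]
```

Request:
step_arm:
  deltas:
    - {"dx": 3,"dy": 0.3,"dz": 0.5,"rx": 0.2,"ry": -5,"rz": 0.2,"grip": -0.2}
    - {"dx": 6,"dy": 0.5,"dz": 0.8,"rx": 0.5,"ry": -10,"rz": 0.3,"grip": -0.2}
    - {"dx": 9,"dy": 0.8,"dz": 1.2,"rx": 0.5,"ry": -10,"rz": 0.3,"grip": -0.2}
    - {"dx": 12,"dy": 0.8,"dz": 1.5,"rx": 0.5,"ry": -10,"rz": 0.3,"grip": -0.2}
    - {"dx": 14.5,"dy": 0.8,"dz": 1.8,"rx": 0.5,"ry": -10,"rz": 0.3,"grip": -0.2}
    - {"dx": 16.1,"dy": 0.8,"dz": 1.9,"rx": 0.5,"ry": -10,"rz": 0.3,"grip": -0.2}
    - {"dx": 16.1,"dy": 0.8,"dz": 1.9,"rx": 0.5,"ry": -10,"rz": 0.3,"grip": -0.2}
    - {"dx": 16.1,"dy": 0.8,"dz": 1.9,"rx": 0.5,"ry": -10,"rz": 0.3,"grip": -0.2}

```text
time: 2.75
ee_pos: [0.4695, -0.1371, 0.2348]
tool_rot: [2.685, 0.108, -1.552]
force: [0.8, -0.5, -0.1]
gripper_width: 0.0377
```

```bash
python3 - <<'E'
from h import *
tip([-.143,0,.203+.025],t30,[0,-1,0])
tip([-.143,0,.143],t30,[0,-1,0])
snap('wrist','w2'); snap('scene','s2')
im=cv2.imread('pics/w2.png'); s=cv2.imread('pics/s2.png')
f=lambda i:cv2.resize(i,(400,400),interpolation=cv2.INTER_CUBIC)
cv2.imwrite('pics/c2.png',np.hstack([f(im[40:320,140:420]),f(s[150:290,210:350])]))
E
```

```text
t 2.75 pos [ 0.4695 -0.1371  0.2348] F [ 0.8 -0.5 -0.1] j [-0.61  0.11  2.16  0.65  0.55  0.37]
  d cm [ 0.02 -0.09 -0.06] rot deg [-0.1  0.1  0. ]
t 2.75 pos [ 0.4695 -0.1371  0.2348] F [ 0.8 -0.5 -0.1] j [-0.61  0.11  2.16  0.65  0.55  0.37]
  d cm [ 7.39 -0.08  4.19] rot deg [-0.1  0.1  0. ]
```

View pics/c2.png

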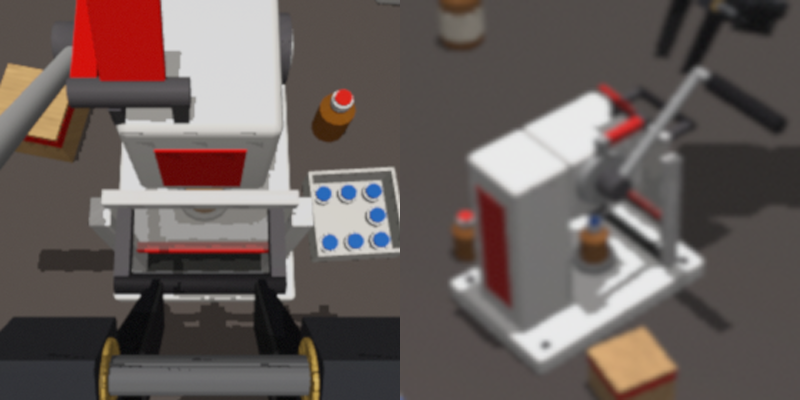

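Request:
step_arm:
  deltas:
    - {"dx": 0.7,"dy": -0.1,"dz": 0.4,"grip": -0.2}
    - {"dx": 1.4,"dy": -0.1,"dz": 0.8,"grip": -0.2}
    - {"dx": 2.1,"dy": -0.1,"dz": 1.2,"grip": -0.2}
    - {"dx": 2.5,"dy": -0.1,"dz": 1.45,"grip": -0.2}
    - {"dx": 2.9,"dy": -0.1,"dz": 1.7,"grip": -0.2}
    - {"dx": 3.3,"dy": -0.1,"dz": 1.9,"grip": -0.2}
    - {"dx": 3.7,"dy": -0.1,"dz": 2.1,"grip": -0.2}
    - {"dx": 4.1,"dy": -0.1,"dz": 2.35,"grip": -0.2}

```text
schema error: expected keys dx, dy, dz, rx, ry, rz, grip
```

```bash
python3 - <<'E'
from h import *
tip([-.143,0,.143],t30,[0,-1,0])
pp()
snap('wrist','w3')
for h in (.15,.16,.17,.18,.19,.2): print(h,proj('wrist',W(Q,[-.14,0,h])).round(1))
im=cv2.imread('pics/w3.png')
cv2.imwrite('pics/c3.png',cv2.resize(im[120:320,190:390],(600,600),interpolation=cv2.INTER_CUBIC))
E
```

```text
t 2.85 pos [ 0.4695 -0.1372  0.2362] F [ 0.7 -0.9 -0.1] j [-0.61  0.11  2.16  0.65  0.55  0.37]
  d cm [ 7.5  -0.1   4.27] rot deg [-0.1 -0.1 -0.1]
press-frame TCP [-0.1476 -0.0009  0.2362]
0.15 [[284.7 247.5]]
0.16 [[284.6 246.2]]
0.17 [[284.6 244.8]]
0.18 [[284.5 243.3]]
0.19 [[284.5 241.7]]
0.2 [[284.4 240. ]]
```

View pics/c3.png

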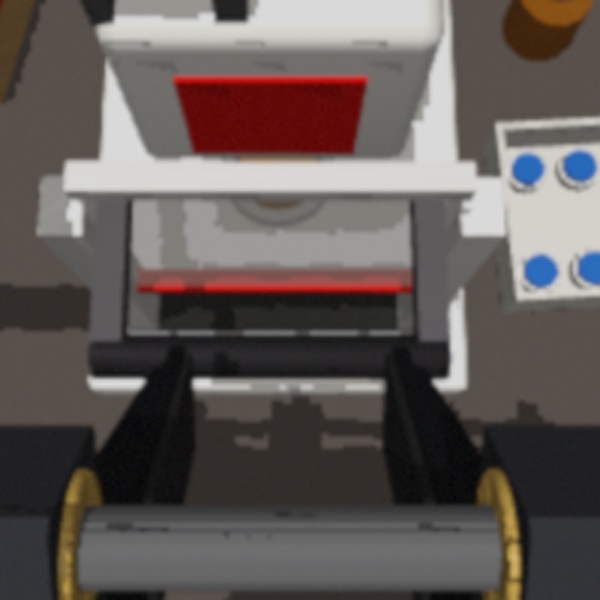

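The call was refused because every key is required. The picture shows the tips above the bar (bar at crop row 356, about 0.205 m high), so I repeat it with all keys.

Request:
step_arm:
  deltas:
    - {"dx": 0.7,"dy": -0.1,"dz": 0.4,"rx": 0,"ry": 0,"rz": 0,"grip": -0.2}
    - {"dx": 1.4,"dy": -0.1,"dz": 0.8,"rx": 0,"ry": 0,"rz": 0,"grip": -0.2}
    - {"dx": 2.1,"dy": -0.1,"dz": 1.2,"rx": 0,"ry": 0,"rz": 0,"grip": -0.2}
    - {"dx": 2.5,"dy": -0.1,"dz": 1.45,"rx": 0,"ry": 0,"rz": 0,"grip": -0.2}
    - {"dx": 2.9,"dy": -0.1,"dz": 1.7,"rx": 0,"ry": 0,"rz": 0,"grip": -0.2}
    - {"dx": 3.3,"dy": -0.1,"dz": 1.9,"rx": 0,"ry": 0,"rz": 0,"grip": -0.2}
    - {"dx": 3.7,"dy": -0.1,"dz": 2.1,"rx": 0,"ry": 0,"rz": 0,"grip": -0.2}
    - {"dx": 4.1,"dy": -0.1,"dz": 2.35,"rx": 0,"ry": 0,"rz": 0,"grip": -0.2}

```text
time: 3.57
ee_pos: [0.4698, -0.1363, 0.1892]
tool_rot: [2.686, 0.105, -1.546]
force: [0.0, -0.1, -0.2]
gripper_width: 0.0382
```

```bash
python3 - <<'E'
from h import *
tip([-.143,0,.143],t30,[0,-1,0])
E
```

```text
t 3.57 pos [ 0.4698 -0.1363  0.1892] F [ 0.  -0.1 -0.2] j [-0.61  0.19  2.22  0.85  0.44  0.16]
  d cm [ 3.41 -0.02  1.96] rot deg [-0.1 -0.1 -0.1]
```

```bash
python3 - <<'E'
from h import *
snap('wrist','w4'); snap('scene','s4')
for h in (.14,.15,.16,.17,.18,.19,.2): print(h,proj('wrist',W(Q,[[-.14,-.046,h],[-.095,0,h-.135]])).round(1).tolist())
im=cv2.imread('pics/w4.png');s=cv2.imread('pics/s4.png')
f=lambda i:cv2.resize(i,(400,400),interpolation=cv2.INTER_CUBIC)
cv2.imwrite('pics/c4.png',np.hstack([f(im[120:320,190:390]),f(s[170:270,250:350])]))
E
```

```text
0.14 [[342.5, 242.1], [285.8, 221.0]]
0.15 [[344.8, 240.4], [285.8, 219.4]]
0.16 [[347.3, 238.6], [285.8, 217.7]]
0.17 [[350.0, 236.5], [285.8, 216.0]]
0.18 [[353.0, 234.3], [285.8, 214.1]]
0.19 [[356.2, 231.9], [285.8, 212.1]]
0.2 [[359.8, 229.3], [285.8, 210.0]]
```

View pics/c4.png

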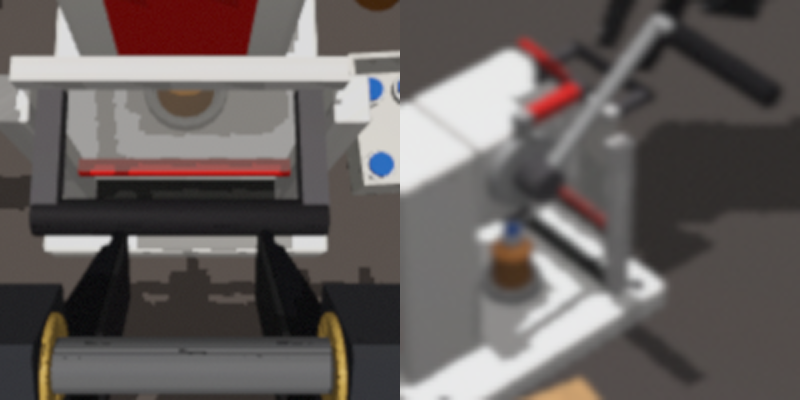

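The bar did not move: the tips came down in front of it (bar still at row ~229, width 149 px). I triangulate its position from the three wrist views.

```bash
python3 - <<'E'
from h import *
from scipy.optimize import least_squares
c=arm.camera_params('wrist'); K=np.array(c['K']); Rc=R.from_rotvec(c['rvec']).as_matrix(); tc=np.array(c['tvec'])
o=arm.observe(); Rt=R.from_rotvec(o['tool_rot']).as_matrix(); 
A=Rc@Rt; b=Rc@o['ee_pos']+tc   # tool->cam
print('cam in tool',-A.T@b, A[2])
poses=[([0.3806,-.1345,.371],[2.811,.128,-1.309]),([.4695,-.13715,.2355],[2.685,.108,-1.552]),(o['ee_pos'],o['tool_rot'])]
obs=[[[256.5,212.2],[327.1,212.2]],[[220,238.7],[339.3,238.7]],[[205,229.5],[354,229.5]]]
def f(v,full=False):
    r=[]
    for (p,rv),ob in zip(poses,obs):
        Rw=R.from_rotvec(rv).as_matrix()
        for P,u in zip(W(Q,[[v[0],v[1]+v[3],v[2]],[v[0],v[1]-v[3],v[2]]]),ob):
            x=K@(A@(Rw.T@(P-p))+b); r+=list(x[:2]/x[2]-u)
    return np.array(r)
s=least_squares(f,[-.14,0,.2,.046]); print(s.x.round(4),f(s.x).round(1))
s=least_squares(lambda v:f([*v,.046]),[-.14,0,.2]); print(s.x.round(4),f([*s.x,.046]).round(1))
E
```

```text
cam in tool [-0.18515961  0.00037797 -0.07774914] [ 9.61538652e-01 -7.37533965e-04  2.74668666e-01]
[-0.1397  0.0036  0.1991  0.0462] [-1.6 -0.7 -0.6  0.  -0.1  0.8  0.3  0.6  0.9 -0.3  0.  -0.5]
[-0.1398  0.0036  0.2001] [-1.5 -0.8 -0.7 -0.2 -0.   0.9  0.3  0.7  0.9 -0.3  0.  -0.5]
```

```bash
python3 - <<'E'
from h import *
o=arm.observe(); Rt=R.from_rotvec(o['tool_rot']).as_matrix()
for y in (-.019,-.031):
  for z in (-.01,0,.01):
    for x in (.008,-.011): print(x,y,z,((proj('wrist',o['ee_pos']+Rt@[x,y,z])-[190,120])*2).round(0))
pp(); print(o['gripper_width'],Rt.round(2))
E
python3 - <<'E'
import cv2
im=cv2.imread('pics/w4.png')
cv2.imwrite('pics/c5.png',cv2.resize(im[210:280,210:350],(800,400),interpolation=cv2.INTER_CUBIC))
E
```

```text
0.008 -0.019 -0.01 [[134. 210.]]
-0.011 -0.019 -0.01 [[128. 231.]]
0.008 -0.019 0 [[135. 238.]]
-0.011 -0.019 0 [[129. 261.]]
0.008 -0.019 0.01 [[136. 265.]]
-0.011 -0.019 0.01 [[130. 291.]]
0.008 -0.031 -0.01 [[ 98. 210.]]
-0.011 -0.031 -0.01 [[ 89. 231.]]
0.008 -0.031 0 [[ 99. 238.]]
-0.011 -0.031 0 [[ 90. 261.]]
0.008 -0.031 0.01 [[101. 265.]]
-0.011 -0.031 0.01 [[ 92. 291.]]
press-frame TCP [-0.1475  0.0002  0.1887]
0.03819814447963881 [[ 0.5   0.08 -0.86]
 [ 0.04 -1.   -0.07]
 [-0.87  0.   -0.5 ]]
```

View pics/c5.png

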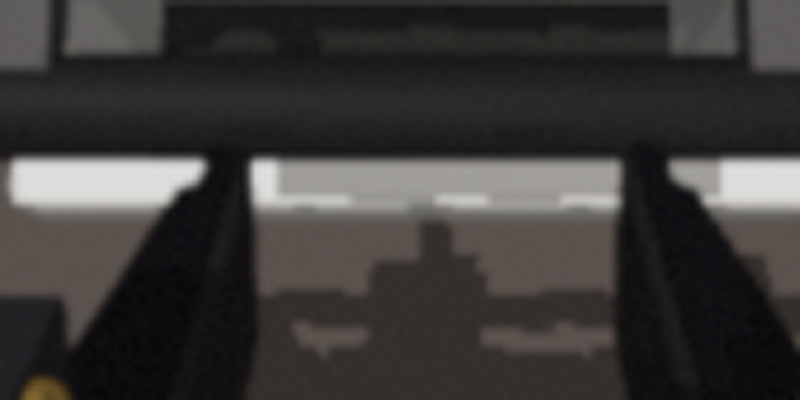

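The tips are narrow and passed in front of the bar without moving it. I'll pinch the bar instead (jaws across it, tilted 30°) and pull it down.

```bash
cat >> h.py <<'E'
tx=np.array([.5,0,-.866]); ty=np.array([.866,0,.5]); bar=np.array([-.1397,.003,.2])
def tcp(p,tx,ty): delta(W(Q,p)[0],rot(tx,ty))
E
python3 - <<'E'
from h import *
for s in (1,-1): tcp(bar-.06*tx,tx,s*ty)
E
```

```text
t 3.67 pos [ 0.4695 -0.136   0.1887] F [-0.6 -0.4 -0.4] j [-0.61  0.19  2.23  0.84  0.44  0.16]
  d cm [-6.59 -0.27 -1.25] rot deg [-90.1   0.   -0.1]
t 3.67 pos [ 0.4695 -0.136   0.1887] F [-0.6 -0.4 -0.4] j [-0.61  0.19  2.23  0.84  0.44  0.16]
  d cm [-6.59 -0.27 -1.25] rot deg [89.9 -0.1 -0. ]
```

Request:
step_arm:
  deltas:
    - {"dx": -3,"dy": 0,"dz": 0,"rx": 0,"ry": 0,"rz": 0,"grip": -0.2}
    - {"dx": -6.5,"dy": -0.2,"dz": -0.5,"rx": -1,"ry": 0,"rz": 0,"grip": -0.2}
    - {"dx": -6.6,"dy": -0.3,"dz": -1.2,"rx": -8,"ry": 0,"rz": 0,"grip": -0.45}
    - {"dx": -6.6,"dy": -0.3,"dz": -1.2,"rx": -15,"ry": 0,"rz": 0,"grip": -0.45}
    - {"dx": -6.6,"dy": -0.3,"dz": -1.2,"rx": -22,"ry": 0,"rz": 0,"grip": -0.45}
    - {"dx": -6.6,"dy": -0.3,"dz": -1.2,"rx": -29,"ry": 0,"rz": 0,"grip": -0.45}
    - {"dx": -6.6,"dy": -0.3,"dz": -1.2,"rx": -36,"ry": 0,"rz": 0,"grip": -0.45}
    - {"dx": -6.6,"dy": -0.3,"dz": -1.2,"rx": -43,"ry": 0,"rz": 0,"grip": -0.45}

```text
time: 4.33
ee_pos: [0.4467, -0.1349, 0.2522]
tool_rot: [2.076, 0.562, -1.175]
force: [0.2, 0.3, -1.1]
gripper_width: 0.0261
```

Request:
step_arm:
  deltas:
    - {"dx": 0,"dy": 0,"dz": 0,"rx": -7,"ry": 0,"rz": 0,"grip": -0.45}
    - {"dx": 0,"dy": 0,"dz": 0,"rx": -14,"ry": 0,"rz": 0,"grip": -0.45}
    - {"dx": 0,"dy": 0,"dz": 0,"rx": -21,"ry": 0,"rz": 0,"grip": -0.45}
    - {"dx": 0,"dy": 0,"dz": 0,"rx": -28,"ry": 0,"rz": 0,"grip": -0.45}
    - {"dx": 0,"dy": 0,"dz": 0,"rx": -35,"ry": 0,"rz": 0,"grip": -0.45}
    - {"dx": 0,"dy": 0,"dz": 0,"rx": -42,"ry": 0,"rz": 0,"grip": -0.45}
    - {"dx": 0,"dy": 0,"dz": 0,"rx": -47,"ry": 0,"rz": 0,"grip": -0.45}
    - {"dx": 0,"dy": 0,"dz": 0,"rx": -47,"ry": 0,"rz": 0,"grip": -0.45}

```text
time: 5.0
ee_pos: [0.4467, -0.1348, 0.2524]
tool_rot: [1.362, 0.867, -0.748]
force: [0.2, -0.3, 0.4]
gripper_width: 0.0259
```

```bash
python3 - <<'E'
from h import *
tcp(bar-.06*tx,tx,ty); tcp(bar+.004*tx,tx,ty)
E
```

```text
t 5.0 pos [ 0.4467 -0.1348  0.2524] F [ 0.2 -0.3  0.4] j [-0.64  0.05  2.17  0.62  0.6  -1.2 ]
  d cm [0.06 0.01 0.02] rot deg [ 0.5  0.1 -0.1]
t 5.0 pos [ 0.4467 -0.1348  0.2524] F [ 0.2 -0.3  0.4] j [-0.64  0.05  2.17  0.62  0.6  -1.2 ]
  d cm [6.46 0.   0.01] rot deg [ 0.5  0.1 -0.1]
```

Request:
step_arm:
  deltas:
    - {"dx": 2,"dy": 0,"dz": 0,"rx": 0.5,"ry": 0,"rz": 0,"grip": -0.45}
    - {"dx": 4,"dy": 0,"dz": 0,"rx": 0.5,"ry": 0,"rz": 0,"grip": -0.45}
    - {"dx": 5.5,"dy": 0,"dz": 0,"rx": 0.5,"ry": 0,"rz": 0,"grip": -0.45}
    - {"dx": 6.5,"dy": 0,"dz": 0,"rx": 0.5,"ry": 0,"rz": 0,"grip": -0.45}
    - {"dx": 6.5,"dy": 0,"dz": 0,"rx": 0.5,"ry": 0,"rz": 0,"grip": -0.45}
    - {"dx": 6.5,"dy": 0,"dz": 0,"rx": 0.5,"ry": 0,"rz": 0,"grip": -1}
    - {"dx": 6.5,"dy": 0,"dz": 0,"rx": 0.5,"ry": 0,"rz": 0,"grip": -1}
    - {"dx": 6.5,"dy": 0,"dz": 0,"rx": 0.5,"ry": 0,"rz": 0,"grip": -1}

```text
time: 5.67
ee_pos: [0.4791, -0.1325, 0.197]
tool_rot: [1.371, 0.863, -0.753]
force: [0.2, -0.2, 0.1]
gripper_width: 0.0116
```

```bash
python3 - <<'E'
from h import *
print(arm.observe()['gripper_width'])
for z in (.16,.139): tcp(np.array([-.1397,.003,z])+.004*tx,tx,ty)
E
```

```text
0.011637742705477468
t 5.67 pos [ 0.4791 -0.1325  0.197 ] F [ 0.2 -0.2  0.1] j [-0.58  0.19  2.2   0.8   0.45 -1.34]
  d cm [ 3.49 -2.04 -0.01] rot deg [-0.   0.2 -0.2]
t 5.67 pos [ 0.4791 -0.1325  0.197 ] F [ 0.2 -0.2  0.1] j [-0.58  0.19  2.2   0.8   0.45 -1.34]
  d cm [ 5.31 -3.1  -0.02] rot deg [-0.   0.2 -0.2]
```

Gripped: the opening is 11.6 mm on the 12 mm bar. Now I pull the guard down.

Request:
step_arm:
  deltas:
    - {"dx": 0.8,"dy": -0.5,"dz": 0,"rx": 0,"ry": 0,"rz": 0,"grip": -1}
    - {"dx": 1.7,"dy": -1,"dz": 0,"rx": 0,"ry": 0,"rz": 0,"grip": -1}
    - {"dx": 2.6,"dy": -1.5,"dz": 0,"rx": 0,"ry": 0,"rz": 0,"grip": -1}
    - {"dx": 3.5,"dy": -2,"dz": 0,"rx": 0,"ry": 0,"rz": 0,"grip": -1}
    - {"dx": 4.1,"dy": -2.4,"dz": 0,"rx": 0,"ry": 0,"rz": 0,"grip": -1}
    - {"dx": 4.7,"dy": -2.75,"dz": 0,"rx": 0,"ry": 0,"rz": 0,"grip": -1}
    - {"dx": 5.3,"dy": -3.1,"dz": 0,"rx": 0,"ry": 0,"rz": 0,"grip": -1}
    - {"dx": 5.6,"dy": -3.25,"dz": 0,"rx": 0,"ry": 0,"rz": 0,"grip": -1}

```text
time: 6.33
ee_pos: [0.4793, -0.1331, 0.1326]
tool_rot: [1.371, 0.861, -0.753]
force: [-4.0, -1.1, 3.3]
gripper_width: 0.0001
```

```bash
python3 - <<'E'
from h import *
print(arm.observe()['gripper_width']); pp()
for z in (.139,): tcp(np.array([-.1397,.003,z])+.004*tx,tx,ty)
E
```

```text
0.00010275234122074622
press-frame TCP [-0.1375  0.0024  0.1326]
t 6.33 pos [ 0.4793 -0.1331  0.1326] F [-4.  -1.1  3.3] j [-0.59  0.32  2.28  1.24  0.33 -1.82]
  d cm [-0.27  0.13 -0.06] rot deg [-0.1  0.2 -0.2]
```

The fingers slipped off (width 0). I look.

```bash
python3 - <<'E'
from h import *
snap('scene','s5'); snap('wrist','w5')
for h in (.141,.15,.17,.19,.2): print(h,((proj('scene',W(Q,[[-.14,.046,h],[-.14,-.046,h]]))-[250,170])*4).round(0).tolist(), proj('wrist',W(Q,[[-.14,.046,h],[-.14,-.046,h]])).round(0).tolist())
im=cv2.imread('pics/w5.png');s=cv2.imread('pics/s5.png')
f=lambda i:cv2.resize(i,(400,400),interpolation=cv2.INTER_CUBIC)
cv2.imwrite('pics/c6.png',np.hstack([f(im[20:420,80:480]),f(s[170:270,250:350])]))
E
```

```text
0.141 [[243.0, 148.0], [169.0, 97.0]] [[289.0, 180.0], [289.0, 315.0]]
0.15 [[243.0, 140.0], [169.0, 89.0]] [[297.0, 182.0], [296.0, 323.0]]
0.17 [[244.0, 121.0], [169.0, 70.0]] [[318.0, 189.0], [314.0, 342.0]]
0.19 [[244.0, 101.0], [169.0, 51.0]] [[344.0, 198.0], [336.0, 364.0]]
0.2 [[245.0, 92.0], [169.0, 41.0]] [[360.0, 203.0], [348.0, 377.0]]
```

View pics/c6.png

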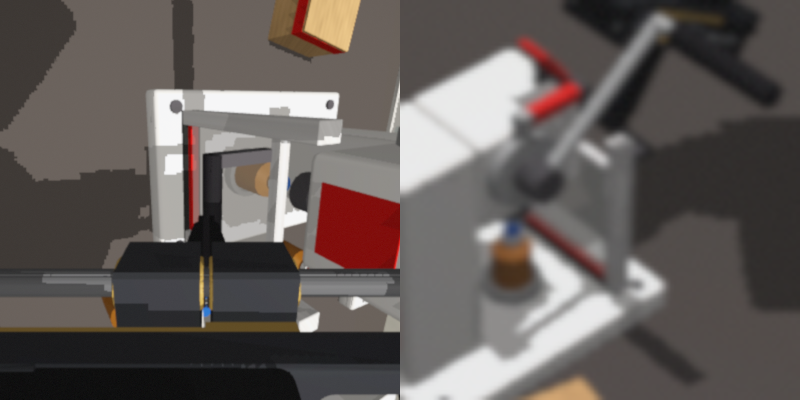

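```bash
python3 - <<'E'
from h import *
o=arm.observe(); Rt=R.from_rotvec(o['tool_rot']).as_matrix()
for x in (.008,-.011,-.03): print(x,((proj('wrist',[o['ee_pos']+Rt@[x,y,0] for y in (-.01,.0,.01)])-[240,90])*4).round(0).tolist())
print(((proj('wrist',W(Q,[[-.14,.046,.141],[-.14,-.046,.141],[-.095,.05,.141],[-.095,.05,.145]]))-[240,90])*4).round(0).tolist())
im=cv2.imread('pics/w5.png')
im=np.clip(im[90:240,240:390]*1.0*1.6+15,0,255).astype('uint8')
cv2.imwrite('pics/c7.png',cv2.resize(im,(600,600),interpolation=cv2.INTER_CUBIC))
E
```

```text
0.008 [[123.0, 594.0], [182.0, 594.0], [241.0, 594.0]]
-0.011 [[117.0, 640.0], [182.0, 640.0], [247.0, 640.0]]
-0.03 [[110.0, 696.0], [182.0, 696.0], [254.0, 696.0]]
[[196.0, 359.0], [195.0, 901.0], [433.0, 307.0], [450.0, 311.0]]
```

View pics/c7.png

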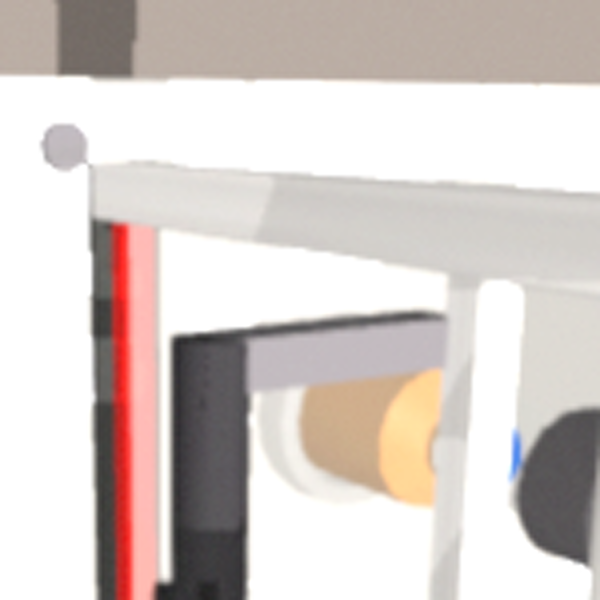

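Request:
step_arm:
  deltas:
    - {"dx": 0.1,"dy": -0.05,"dz": 0,"rx": 0,"ry": 0,"rz": 0,"grip": -1}
    - {"dx": 0.2,"dy": -0.1,"dz": 0,"rx": 0,"ry": 0,"rz": 0,"grip": -1}
    - {"dx": 0.3,"dy": -0.15,"dz": 0,"rx": 0,"ry": 0,"rz": 0,"grip": -1}
    - {"dx": 0.4,"dy": -0.2,"dz": 0,"rx": 0,"ry": 0,"rz": 0,"grip": -1}
    - {"dx": 0.4,"dy": -0.25,"dz": 0,"rx": 0,"ry": 0,"rz": 0,"grip": -1}
    - {"dx": 0.4,"dy": -0.25,"dz": 0,"rx": 0,"ry": 0,"rz": 0,"grip": -1}
    - {"dx": 0.4,"dy": -0.25,"dz": 0,"rx": 0,"ry": 0,"rz": 0,"grip": -1}
    - {"dx": 0.4,"dy": -0.25,"dz": 0,"rx": 0,"ry": 0,"rz": 0,"grip": -1}

```text
time: 7.1
ee_pos: [0.4798, -0.1332, 0.1318]
tool_rot: [1.372, 0.855, -0.749]
force: [-28.0, 3.9, 54.9]
gripper_width: 0.0004
```

```bash
python3 - <<'E'
from h import *
pp(); o=arm.observe(); print(o['force'],o['wrist_torque'],o['gripper_width'])
im=snap('wrist','w6').astype(int)
# scan rows above fingers: bar columns
for y in (190,205,215): print(y,im[y,270:330].sum(1).tolist())
for h in (.137,.141,.145,.15): print(h,proj('wrist',W(Q,[[-.14,.03,h],[-.14,.02,h]])).round(1).tolist())
E
```

```text
press-frame TCP [-0.137   0.0022  0.1318]
[-28.0232752    3.9389381   54.92391608] [ 0.88892212 -0.71288789  0.55744553] 0.0004194580243953652
190 [215, 297, 367, 385, 387, 375, 364, 356, 354, 425, 464, 457, 328, 125, 71, 73, 95, 98, 114, 117, 100, 123, 136, 141, 139, 140, 139, 143, 140, 135, 130, 146, 262, 379, 397, 389, 388, 391, 392, 397, 414, 425, 427, 419, 370, 315, 297, 296, 299, 297, 298, 298, 297, 297, 299, 300, 297, 300, 298, 297]
205 [163, 239, 336, 364, 366, 366, 369, 354, 349, 406, 455, 455, 326, 124, 69, 73, 86, 103, 107, 112, 125, 130, 137, 138, 142, 143, 144, 143, 139, 133, 124, 158, 329, 434, 465, 464, 431, 397, 385, 388, 391, 409, 421, 422, 420, 398, 360, 318, 294, 287, 287, 286, 289, 290, 288, 291, 292, 293, 292, 293]
215 [162, 222, 329, 364, 368, 366, 365, 359, 353, 406, 454, 455, 327, 122, 65, 84, 93, 100, 113, 118, 125, 134, 138, 139, 137, 141, 139, 144, 136, 132, 125, 181, 393, 461, 467, 467, 470, 468, 467, 468, 468, 468, 469, 468, 467, 467, 464, 460, 455, 451, 448, 442, 435, 430, 427, 433, 436, 442, 447, 450]
0.137 [[285.6, 204.6], [285.6, 220.2]]
0.141 [[289.1, 206.2], [289.0, 222.1]]
0.145 [[292.6, 207.8], [292.5, 223.9]]
0.15 [[297.2, 209.9], [297.0, 226.4]]
```

Request:
step_arm:
  deltas:
    - {"dx": -0.05,"dy": 0.05,"dz": 0,"rx": 0,"ry": 0,"rz": 0,"grip": -1}
    - {"dx": -0.05,"dy": 0.05,"dz": 0,"rx": 0,"ry": 0,"rz": 0,"grip": -0.8}
    - {"dx": -0.05,"dy": 0.05,"dz": 0,"rx": 0,"ry": 0,"rz": 0,"grip": -0.6}
    - {"dx": -0.05,"dy": 0.05,"dz": 0,"rx": 0,"ry": 0,"rz": 0,"grip": -0.45}
    - {"dx": -0.05,"dy": 0.05,"dz": 0,"rx": 0,"ry": 0,"rz": 0,"grip": -0.45}
    - {"dx": -0.05,"dy": 0.05,"dz": 0,"rx": 0,"ry": 0,"rz": 0,"grip": -0.45}
    - {"dx": -0.05,"dy": 0.05,"dz": 0,"rx": 0,"ry": 0,"rz": 0,"grip": -0.45}
    - {"dx": -0.05,"dy": 0.05,"dz": 0,"rx": 0,"ry": 0,"rz": 0,"grip": -0.45}

```text
time: 7.82
ee_pos: [0.4799, -0.1331, 0.1323]
tool_rot: [1.372, 0.855, -0.749]
force: [-0.1, 0.8, -0.2]
gripper_width: 0.0259
```

```bash
python3 - <<'E'
from h import *
pp(); o=arm.observe(); print(o['force'],o['gripper_width'])
im=snap('wrist','w7').astype(int)
for y in (190,205): print(y,im[y,275:310].sum(1).tolist())
s=snap('scene','s7')
f=lambda i:cv2.resize(i,(400,400),interpolation=cv2.INTER_CUBIC)
cv2.imwrite('pics/c8.png',np.hstack([f(np.clip(im[130:330,200:400]*1.8+10,0,255).astype('uint8')),f(np.clip(s[180:280,250:350]*1.5,0,255).astype('uint8'))])[:,:,::-1])
E
```

```text
press-frame TCP [-0.1368  0.0023  0.1323]
[-0.06862836  0.77320565 -0.21017491] 0.025882088576812956
190 [377, 375, 362, 379, 444, 467, 382, 215, 92, 75, 89, 106, 108, 118, 119, 112, 127, 145, 147, 149, 144, 145, 149, 147, 142, 132, 189, 398, 429, 403, 397, 400, 399, 402, 409]
205 [376, 374, 364, 379, 446, 468, 380, 214, 87, 84, 94, 99, 109, 117, 124, 135, 140, 143, 144, 144, 146, 150, 147, 145, 136, 137, 226, 413, 473, 479, 461, 423, 400, 397, 400]
```

View pics/c8.png

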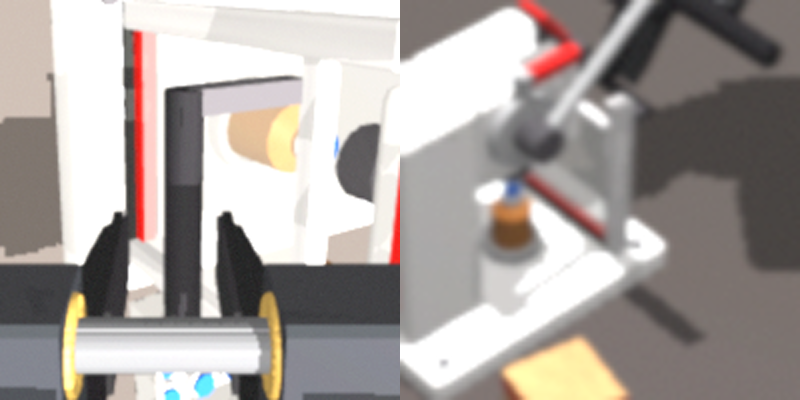

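Opening the jaws shows the bar lying between the fingers, deeper than the pads. The guard met a hard stop (55 N within 0.8 mm), so it is down. I retract along the tool axis without touching the bar.

Request:
step_arm:
  deltas:
    - {"dx": -1,"dy": 0.2,"dz": 0,"rx": 0,"ry": 0,"rz": 0,"grip": -0.4}
    - {"dx": -2.5,"dy": 0.2,"dz": 0,"rx": 0,"ry": 0,"rz": 0,"grip": -0.4}
    - {"dx": -4,"dy": 0.2,"dz": 0,"rx": 0,"ry": 0,"rz": 0,"grip": -0.4}
    - {"dx": -6,"dy": 0.2,"dz": 0,"rx": 0,"ry": 0,"rz": 0,"grip": -0.4}
    - {"dx": -9,"dy": 0.2,"dz": 0,"rx": 0,"ry": 0,"rz": 0,"grip": -0.4}
    - {"dx": -12,"dy": 0.2,"dz": 0,"rx": 0,"ry": 0,"rz": 0,"grip": -0.6}
    - {"dx": -15,"dy": 0.2,"dz": 0,"rx": 0,"ry": 0,"rz": 0,"grip": -1}
    - {"dx": -17,"dy": 0.2,"dz": 0,"rx": 0,"ry": 0,"rz": 0,"grip": -1}

```text
time: 8.58
ee_pos: [0.3942, -0.139, 0.2816]
tool_rot: [1.371, 0.853, -0.749]
force: [0.2, -0.2, 0.3]
gripper_width: 0.0138
```

```bash
python3 - <<'E'
from h import *
pp()
im=snap('wrist','w8').astype(int)
for n in ('guard_handle','guard','catch_tab','lever_grip','vial'): print(n,[(np.round(d['extent']).tolist(),round(d['p'],2)) for d in arm.find_in('wrist',n)][:2])
for h in (.137,.141,.145,.15): print(h,proj('wrist',W(Q,[[-.14,.046,h],[-.14,-.046,h]])).round(1).tolist())
p=proj('wrist',W(Q,[-.14,.025,.143]))[0]; y=int(p[1]); x=int(p[0]); print(x,y,im[y,x-20:x+20].sum(1).tolist())
for z in (.42,): tcp([0.0,.03,.39],[0,0,-1],[1,0,0])
E
```

```text
press-frame TCP [-0.2228  0.0033  0.2816]
guard_handle [([273.0, 137.0, 56.0, 92.0], 0.77)]
guard [([272.0, 135.0, 56.0, 92.0], 0.72), ([326.0, 27.0, 61.0, 65.0], 0.21)]
catch_tab [([410.0, 137.0, 70.0, 61.0], 0.88), ([270.0, 224.0, 50.0, 54.0], 0.49)]
lever_grip [([386.0, 0.0, 81.0, 150.0], 0.89), ([323.0, 28.0, 62.0, 58.0], 0.17)]
vial [([332.0, 160.0, 3.0, 21.0], 0.59)]
0.137 [[284.1, 151.1], [284.2, 228.1]]
0.141 [[285.9, 151.4], [285.9, 229.1]]
0.145 [[287.7, 151.7], [287.6, 230.1]]
0.15 [[290.1, 152.1], [289.8, 231.4]]
286 170 [729, 721, 641, 438, 199, 150, 162, 178, 253, 348, 385, 376, 358, 361, 415, 396, 260, 109, 98, 113, 127, 139, 144, 140, 134, 185, 400, 520, 548, 497, 418, 380, 378, 388, 409, 412, 373, 315, 285, 287]
t 8.88 pos [ 0.3954 -0.1388  0.2786] F [-0.4 -0.2 -0.4] j [-0.77 -0.07  2.21  0.61  0.72 -1.25]
  d cm [ 1.65 24.74 -2.68] rot deg [ -0.1   0.2 -30.5]
```

Request:
step_arm:
  deltas:
    - {"dx": -3,"dy": 1.5,"dz": 0,"rx": 0,"ry": 0,"rz": 0,"grip": -1}
    - {"dx": -5,"dy": 4,"dz": 0,"rx": 0,"ry": 0,"rz": -5,"grip": -1}
    - {"dx": -5,"dy": 7.5,"dz": -0.5,"rx": 0,"ry": 0,"rz": -12,"grip": -1}
    - {"dx": -4,"dy": 11,"dz": -1,"rx": 0,"ry": 0,"rz": -19,"grip": -1}
    - {"dx": -3,"dy": 14.5,"dz": -1.5,"rx": 0,"ry": 0,"rz": -26,"grip": -1}
    - {"dx": -2,"dy": 18,"dz": -2,"rx": 0,"ry": 0,"rz": -30.5,"grip": -1}
    - {"dx": 0,"dy": 21.5,"dz": -2.4,"rx": 0,"ry": 0,"rz": -30.5,"grip": -1}
    - {"dx": 1.7,"dy": 24.7,"dz": -2.7,"rx": 0,"ry": 0,"rz": -30.5,"grip": -1}

```text
time: 9.55
ee_pos: [0.6178, -0.0918, 0.3861]
tool_rot: [1.146, 1.248, -1.153]
force: [0.5, 0.0, -0.4]
gripper_width: 0.0006
```

```bash
python3 - <<'E'
from h import *
pp(); tcp([0.005,.03,.278],[0,0,-1],[1,0,0]); tcp([-.085,.03,.276],[0,0,-1],[1,0,0])
E
```

```text
press-frame TCP [0.0039 0.0323 0.3861]
t 9.55 pos [ 0.6178 -0.0918  0.3861] F [ 0.5  0.  -0.4] j [-0.25  0.38  1.26 -0.    1.51 -0.33]
  d cm [10.81  0.15  0.22] rot deg [0.  0.1 0.2]
t 9.55 pos [ 0.6178 -0.0918  0.3861] F [ 0.5  0.  -0.4] j [-0.25  0.38  1.26 -0.    1.51 -0.33]
  d cm [11.04 -8.85  0.21] rot deg [0.  0.1 0.2]
```

Request:
step_arm:
  deltas:
    - {"dx": 2,"dy": 0.1,"dz": 0.2,"rx": 0,"ry": 0,"rz": 0,"grip": -1}
    - {"dx": 5,"dy": 0.1,"dz": 0.2,"rx": 0,"ry": 0,"rz": 0,"grip": -1}
    - {"dx": 8,"dy": 0.1,"dz": 0.2,"rx": 0,"ry": 0,"rz": 0,"grip": -1}
    - {"dx": 10,"dy": 0.1,"dz": 0.2,"rx": 0,"ry": 0,"rz": 0,"grip": -1}
    - {"dx": 10.8,"dy": 0.1,"dz": 0.2,"rx": 0,"ry": 0,"rz": 0,"grip": -1}
    - {"dx": 10.8,"dy": 0.1,"dz": 0.2,"rx": 0,"ry": 0,"rz": 0,"grip": -1}
    - {"dx": 10.8,"dy": -0.5,"dz": 0.2,"rx": 0,"ry": 0,"rz": 0,"grip": -1}
    - {"dx": 10.8,"dy": -1.2,"dz": 0.2,"rx": 0,"ry": 0,"rz": 0,"grip": -1}

```text
time: 10.22
ee_pos: [0.6059, -0.0949, 0.2789]
tool_rot: [1.146, 1.247, -1.151]
force: [-0.3, 0.1, 1.0]
gripper_width: 0.0004
```

Request:
step_arm:
  deltas:
    - {"dx": 0,"dy": -0.9,"dz": 0,"rx": 0,"ry": 0,"rz": 0,"grip": -1}
    - {"dx": 0,"dy": -1.8,"dz": 0,"rx": 0,"ry": 0,"rz": 0,"grip": -1}
    - {"dx": 0,"dy": -2.7,"dz": 0,"rx": 0,"ry": 0,"rz": 0,"grip": -1}
    - {"dx": 0,"dy": -3.6,"dz": 0,"rx": 0,"ry": 0,"rz": 0,"grip": -1}
    - {"dx": 0,"dy": -4.5,"dz": 0,"rx": 0,"ry": 0,"rz": 0,"grip": -1}
    - {"dx": 0,"dy": -5.4,"dz": 0,"rx": 0,"ry": 0,"rz": 0,"grip": -1}
    - {"dx": 0,"dy": -6.3,"dz": 0,"rx": 0,"ry": 0,"rz": 0,"grip": -1}
    - {"dx": 0,"dy": -7.2,"dz": 0,"rx": 0,"ry": 0,"rz": 0,"grip": -1}

```text
time: 10.88
ee_pos: [0.5332, -0.1009, 0.2792]
tool_rot: [1.146, 1.247, -1.151]
force: [0.4, -0.4, 1.2]
gripper_width: 0.0008
```

```bash
python3 - <<'E'
from h import *
pp(); o=arm.observe(); print(o['force']); tcp([-.085,.03,.276],[0,0,-1],[1,0,0])
snap('scene','s9')
print([(np.round(d['extent']).tolist(),round(d['p'],2)) for d in arm.find_in('scene','catch_tab')][:2])
E
```

```text
press-frame TCP [-0.0812  0.0301  0.2792]
[ 0.39877625 -0.41000814  1.15609568]
t 10.88 pos [ 0.5332 -0.1009  0.2792] F [ 0.4 -0.4  1.2] j [-0.31  0.3   1.65 -0.    1.19 -0.39]
  d cm [ 0.32 -0.38  0.01] rot deg [0.1 0.1 0.1]
[([280.0, 181.0, 16.0, 18.0], 0.65)]
```

Request:
step_arm:
  deltas:
    - {"dx": 0,"dy": -0.4,"dz": 0,"rx": 0,"ry": 0,"rz": 0,"grip": -1}
    - {"dx": 0,"dy": -0.6,"dz": 0,"rx": 0,"ry": 0,"rz": 0,"grip": -1}
    - {"dx": 0,"dy": -0.6,"dz": 0,"rx": 0,"ry": 0,"rz": 0,"grip": -1}
    - {"dx": -1.5,"dy": -0.4,"dz": 0,"rx": 0,"ry": 0,"rz": 0,"grip": -1}
    - {"dx": -4,"dy": 0,"dz": 0,"rx": 0,"ry": 0,"rz": 0,"grip": -1}
    - {"dx": -7,"dy": -2,"dz": 0,"rx": 0,"ry": 0,"rz": 0,"grip": -0.4}
    - {"dx": -10,"dy": -5,"dz": -2,"rx": 0,"ry": 0,"rz": 0,"grip": -0.2}
    - {"dx": -13,"dy": -8,"dz": -4,"rx": 0,"ry": 0,"rz": 0,"grip": 0}

```text
time: 11.65
ee_pos: [0.4567, -0.0712, 0.4034]
tool_rot: [1.146, 1.248, -1.153]
force: [-0.5, 0.2, -0.0]
gripper_width: 0.0154
```

```bash
python3 - <<'E'
from h import *
pp(); o=arm.observe(); print(o['force'])
w=snap('wrist','w10'); s=snap('scene','s10'); t=snap('top','t10')
for c in ('wrist','scene','top'):
    for n in ('catch_tab','lever_grip'): print(c,n,[(np.round(d['extent']).tolist(),round(d['p'],2)) for d in arm.find_in(c,n)][:1])
th=np.radians([-35,57])
for c in ('wrist','scene','top'):
  for a in th: print(c,np.degrees(a),proj(c,W(Q,[[-.058-.048*np.sin(a),y,.251+.048*np.cos(a)] for y in (.015,.045)]+[[-.058,.03,.251]])).round(0).tolist())
E
```

```text
press-frame TCP [-0.1549  0.0659  0.4034]
[-0.47564234  0.18675669 -0.04586158]
wrist catch_tab [([364.0, 192.0, 59.0, 51.0], 0.86)]
wrist lever_grip [([314.0, 44.0, 126.0, 160.0], 0.61)]
scene catch_tab [([281.0, 182.0, 18.0, 17.0], 0.53)]
scene lever_grip [([271.0, 170.0, 75.0, 51.0], 0.85)]
top catch_tab [([426.0, 234.0, 23.0, 17.0], 0.46)]
top lever_grip [([244.0, 194.0, 41.0, 48.0], 0.41)]
wrist -35.0 [[405.0, 247.0], [408.0, 220.0], [370.0, 221.0]]
wrist 57.00000000000001 [[338.0, 242.0], [339.0, 216.0], [370.0, 221.0]]
scene -35.0 [[279.0, 179.0], [285.0, 184.0], [289.0, 188.0]]
scene 57.00000000000001 [[295.0, 174.0], [302.0, 178.0], [289.0, 188.0]]
top -35.0 [[296.0, 203.0], [287.0, 204.0], [293.0, 214.0]]
top 57.00000000000001 [[300.0, 224.0], [291.0, 225.0], [293.0, 214.0]]
```

```bash
python3 - <<'E'
from h import *
w=cv2.imread('pics/w10.png').astype(int)
m=((w[:,:,2]>110)&(w[:,:,1]<60)&(w[:,:,0]<60)).astype('uint8')
n,l,st,c=cv2.connectedComponentsWithStats(m)
for i in range(1,n):
    if st[i,4]>25: print(st[i],c[i].round(0))
cv2.imwrite('pics/c9.png',cv2.resize(w[120:320,270:470].astype('uint8'),(600,600),interpolation=cv2.INTER_CUBIC))
E
```

```text
[378 193  44  12 445] [399. 198.]
[549 203  11   9  59] [556. 207.]
[374 208  36  35 884] [392. 224.]
[350 214   4  35  49] [352. 232.]
```

View pics/c9.png

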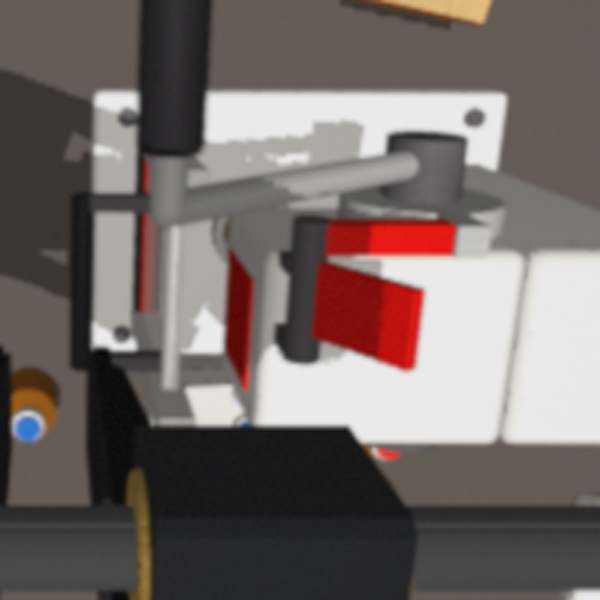

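The picture shows the catch still lying back. The fist passed over the tab, so the effective fingertips reach about 2 cm less than stated, which also explains the bar misses. I redo the flip lower.

```bash
python3 - <<'E'
from h import *
pp(); tcp([0.012,.03,.38],[0,0,-1],[1,0,0]);tcp([0.012,.03,.262],[0,0,-1],[1,0,0])
E
```

```text
press-frame TCP [-0.1539  0.0655  0.4016]
t 12.1 pos [ 0.4578 -0.0715  0.4016] F [-1.2 -0.5 -0.1] j [-0.3   0.1   1.6  -0.    1.45 -0.38]
  d cm [ 2.09 16.6   3.56] rot deg [0.  0.1 0.3]
t 12.1 pos [ 0.4578 -0.0715  0.4016] F [-1.2 -0.5 -0.1] j [-0.3   0.1   1.6  -0.    1.45 -0.38]
  d cm [13.89 16.66  3.54] rot deg [0.  0.1 0.3]
```

Request:
step_arm:
  deltas:
    - {"dx": 0,"dy": 4,"dz": 0.9,"rx": 0,"ry": 0,"rz": 0,"grip": -1}
    - {"dx": 0,"dy": 8,"dz": 1.8,"rx": 0,"ry": 0,"rz": 0,"grip": -1}
    - {"dx": 0,"dy": 12,"dz": 2.7,"rx": 0,"ry": 0,"rz": 0,"grip": -1}
    - {"dx": 0,"dy": 16,"dz": 3.5,"rx": 0,"ry": 0,"rz": 0,"grip": -1}
    - {"dx": 3.5,"dy": 16.6,"dz": 3.5,"rx": 0,"ry": 0,"rz": 0,"grip": -1}
    - {"dx": 7,"dy": 16.6,"dz": 3.5,"rx": 0,"ry": 0,"rz": 0,"grip": -1}
    - {"dx": 10.5,"dy": 16.6,"dz": 3.5,"rx": 0,"ry": 0,"rz": 0,"grip": -1}
    - {"dx": 13.9,"dy": 16.6,"dz": 3.5,"rx": 0,"ry": 0,"rz": 0,"grip": -1}

```text
time: 12.77
ee_pos: [0.6254, -0.0932, 0.2586]
tool_rot: [1.145, 1.251, -1.154]
force: [0.7, 0.6, -0.2]
gripper_width: 0.002
```

```bash
python3 - <<'E'
from h import *
pp(); tcp([-.05,.03,.263],[0,0,-1],[1,0,0])
E
```

```text
press-frame TCP [0.0114 0.0303 0.2586]
t 12.77 pos [ 0.6254 -0.0932  0.2586] F [ 0.7  0.6 -0.2] j [-0.25  0.46  1.46 -0.    1.23 -0.33]
  d cm [-0.4  -6.14  0.03] rot deg [0.  0.  0.4]
```

Request:
step_arm:
  deltas:
    - {"dx": -0.2,"dy": -0.8,"dz": 0,"rx": 0,"ry": 0,"rz": 0,"grip": -1}
    - {"dx": -0.4,"dy": -1.6,"dz": 0,"rx": 0,"ry": 0,"rz": 0,"grip": -1}
    - {"dx": -0.4,"dy": -2.4,"dz": 0,"rx": 0,"ry": 0,"rz": 0,"grip": -1}
    - {"dx": -0.4,"dy": -3.2,"dz": 0,"rx": 0,"ry": 0,"rz": 0,"grip": -1}
    - {"dx": -0.4,"dy": -4.0,"dz": 0,"rx": 0,"ry": 0,"rz": 0,"grip": -1}
    - {"dx": -0.5,"dy": -4.8,"dz": 0,"rx": 0,"ry": 0,"rz": 0,"grip": -1}
    - {"dx": -0.7,"dy": -5.6,"dz": 0,"rx": 0,"ry": 0,"rz": 0,"grip": -1}
    - {"dx": -0.9,"dy": -6.4,"dz": 0,"rx": 0,"ry": 0,"rz": 0,"grip": -1}

```text
time: 13.43
ee_pos: [0.5627, -0.0985, 0.2727]
tool_rot: [1.147, 1.243, -1.149]
force: [0.6, -0.4, -0.8]
gripper_width: 0.0004
```

```bash
cat >> h.py <<'E'
def red(file,box):
    x,y,w,h=box; im=cv2.imread(f'pics/{file}.png').astype(int)[y:y+h,x:x+w]
    m=((im[:,:,2]>90)&(im[:,:,1]<70)&(im[:,:,0]<70)).astype('uint8')
    n,l,st,c=cv2.connectedComponentsWithStats(m)
    return [((st[i][:4]+[x,y,0,0]).tolist(),int(st[i,4]),(c[i]+[x,y]).round(1).tolist()) for i in range(1,n) if st[i,4]>6]
E
python3 - <<'E'
from h import *
pp(); o=arm.observe(); print(o['force']); snap('scene','s11'); snap('wrist','w11')
for f in ('scene1','s9','s11'): print(f,red(f,(265,165,50,45)))
print('w',red('w11',(250,100,300,200)))
for a in np.radians([-35,0,20,40,57]): print(proj('wrist',W(Q,[[-.058-.048*np.sin(a),y,.251+.048*np.cos(a)] for y in (.015,.045)])).round(0).tolist())
E
```

```text
press-frame TCP [-0.0516  0.03    0.2727]
[ 0.61108418 -0.35224127 -0.75430204]
scene1 [([280, 180, 16, 21], 102, [288.2, 190.5])]
s9 [([279, 179, 9, 6], 26, [282.8, 181.7]), ([284, 191, 10, 10], 54, [288.6, 195.4])]
s11 [([284, 185, 10, 8], 33, [288.5, 188.5])]
w [([390, 100, 8, 3], 13, [394.1, 100.8]), ([259, 178, 25, 84], 655, [268.4, 229.4]), ([281, 189, 71, 35], 1594, [316.3, 205.1])]
[[324.0, 279.0], [326.0, 233.0]]
[[278.0, 287.0], [278.0, 238.0]]
[[250.0, 284.0], [248.0, 236.0]]
[[228.0, 277.0], [225.0, 231.0]]
[[217.0, 269.0], [214.0, 225.0]]
```

Request:
step_arm:
  deltas:
    - {"dx": 0.2,"dy": -0.6,"dz": 0,"rx": 0,"ry": 0,"rz": 0,"grip": -1}
    - {"dx": 0.4,"dy": -1.2,"dz": 0,"rx": 0,"ry": 0,"rz": 0,"grip": -1}
    - {"dx": 0.6,"dy": -1.8,"dz": 0,"rx": 0,"ry": 0,"rz": 0,"grip": -1}
    - {"dx": 0.8,"dy": -2.4,"dz": 0,"rx": 0,"ry": 0,"rz": 0,"grip": -1}
    - {"dx": 0.9,"dy": -3,"dz": 0,"rx": 0,"ry": 0,"rz": 0,"grip": -1}
    - {"dx": 0.9,"dy": -3.5,"dz": 0,"rx": 0,"ry": 0,"rz": 0,"grip": -1}
    - {"dx": 0.9,"dy": -3.5,"dz": 0,"rx": 0,"ry": 0,"rz": 0,"grip": -1}
    - {"dx": 0.9,"dy": -3.5,"dz": 0,"rx": 0,"ry": 0,"rz": 0,"grip": -1}

```text
time: 14.2
ee_pos: [0.5278, -0.1016, 0.2632]
tool_rot: [1.148, 1.242, -1.149]
force: [6.9, 1.6, 6.3]
gripper_width: 0.0006
```

```bash
python3 - <<'E'
from h import *
pp(); o=arm.observe(); print(o['force']); snap('scene','s12'); snap('wrist','w12')
for f in ('s12',): print(f,red(f,(265,165,50,45)))
print('w',red('w12',(200,100,300,200)))
for a in np.radians([-35,0,20,40,57]): print(proj('wrist',W(Q,[[-.058-.048*np.sin(a),y,.251+.048*np.cos(a)] for y in (.015,.045)])).round(0).tolist())
E
```

```text
press-frame TCP [-0.0866  0.0298  0.2632]
[6.93431461 1.64165143 6.27252332]
s12 [([288, 178, 15, 10], 81, [294.5, 181.7])]
w [([422, 100, 5, 2], 9, [424.2, 100.4]), ([332, 195, 24, 43], 554, [343.4, 223.7]), ([268, 206, 60, 56], 1766, [302.7, 233.9])]
[[384.0, 285.0], [389.0, 237.0]]
[[339.0, 293.0], [341.0, 243.0]]
[[308.0, 291.0], [310.0, 241.0]]
[[283.0, 283.0], [283.0, 235.0]]
[[268.0, 274.0], [267.0, 229.0]]
```

Contact shows the tab against its forward stop (tab edge at column 268, as predicted for 57°). I lift off and move above the lever grip.

Request:
step_arm:
  deltas:
    - {"dx": -0.5,"dy": 0.4,"dz": 0,"rx": 0,"ry": 0,"rz": 0,"grip": -1}
    - {"dx": -3,"dy": 0.8,"dz": 0,"rx": 0,"ry": 0,"rz": 0,"grip": -1}
    - {"dx": -7,"dy": 0.8,"dz": 0,"rx": 0,"ry": 0,"rz": 0,"grip": -1}
    - {"dx": -11,"dy": 0.8,"dz": 0,"rx": 0,"ry": 0,"rz": 0,"grip": -1}
    - {"dx": -14,"dy": 0,"dz": -2,"rx": 0,"ry": 0,"rz": 0,"grip": -1}
    - {"dx": -14,"dy": -1,"dz": -5.5,"rx": 0,"ry": 0,"rz": 0,"grip": 0}
    - {"dx": -14,"dy": -2,"dz": -9,"rx": 0,"ry": 0,"rz": 0,"grip": 0.05}
    - {"dx": -14,"dy": -3,"dz": -12,"rx": 0,"ry": 0,"rz": 0,"grip": 0.05}

```text
time: 14.97
ee_pos: [0.4867, 0.0173, 0.403]
tool_rot: [1.149, 1.242, -1.15]
force: [1.3, -0.2, -0.6]
gripper_width: 0.0151
```

```bash
python3 - <<'E'
from h import *
pp(); o=arm.observe(); print(o['force']); snap('scene','s13'); snap('wrist','w13')
print('s',red('s13',(265,165,50,45)),red('scene1',(265,165,50,45)))
print('w',red('w13',(200,50,360,300)))
for a in np.radians([-35,57]): print(proj('wrist',W(Q,[[-.058-.048*np.sin(a),y,.251+.048*np.cos(a)] for y in (.015,.045)])).round(0).tolist(),proj('scene',W(Q,[[-.058-.048*np.sin(a),y,.251+.048*np.cos(a)] for y in (.015,.045)])).round(0).tolist())
print('grip',proj('wrist',W(Q,[[-.118,.198,.297],[-.118,.145,.297],[-.118,.092,.297]])).round(0).tolist())
print([(np.round(d['extent']).tolist(),round(d['p'],2)) for d in arm.find_in('wrist','lever_grip')])
im=cv2.imread('pics/w13.png').astype(int)
p=proj('wrist',W(Q,[-.118,.165,.297]))[0].astype(int); print(p,im[p[1],max(p[0]-30,0):p[0]+30].sum(1).tolist())
tcp([-.118,.15,.267],[0,0,-1],[1,0,0])
E
```

```text
press-frame TCP [-0.1179  0.1516  0.403 ]
[ 1.31556172 -0.1561064  -0.60438764]
s [([288, 175, 15, 13], 116, [294.9, 180.9])] [([280, 180, 16, 21], 102, [288.2, 190.5])]
w [([362, 132, 13, 39], 85, [368.3, 151.0]), ([324, 235, 17, 11], 80, [331.2, 238.4]), ([514, 251, 14, 9], 92, [520.3, 255.2]), ([296, 257, 3, 7], 8, [296.5, 259.9])]
[[363.0, 318.0], [365.0, 294.0]] [[279.0, 179.0], [285.0, 184.0]]
[[303.0, 311.0], [303.0, 288.0]] [[295.0, 174.0], [302.0, 178.0]]
grip [[287.0, 155.0], [286.0, 209.0], [286.0, 258.0]]
[([277.0, 151.0, 124.0, 126.0], 0.76)]
[285 187] [210, 206, 207, 209, 208, 205, 210, 206, 210, 207, 206, 204, 208, 208, 206, 209, 207, 206, 209, 207, 207, 207, 204, 147, 88, 84, 85, 91, 95, 105, 102, 113, 120, 125, 122, 122, 117, 111, 104, 101, 96, 91, 92, 88, 83, 99, 170, 204, 207, 206, 209, 207, 207, 206, 208, 207, 205, 210, 211, 207]
t 15.12 pos [0.487  0.0174 0.4032] F [0.5 0.1 0.1] j [-0.1   0.13  1.55 -0.    1.45 -0.18]
  d cm [13.62 -0.07  0.12] rot deg [ 0.2  0.2 -0.2]
```

Request:
step_arm:
  deltas:
    - {"dx": 0,"dy": 0.2,"dz": 0.1,"rx": 0,"ry": 0,"rz": 0,"grip": 0.05}
    - {"dx": 1,"dy": 0.2,"dz": 0.1,"rx": 0,"ry": 0,"rz": 0,"grip": 0.05}
    - {"dx": 3,"dy": 0.2,"dz": 0.1,"rx": 0,"ry": 0,"rz": 0,"grip": 0.05}
    - {"dx": 5.5,"dy": 0.2,"dz": 0.1,"rx": 0,"ry": 0,"rz": 0,"grip": 0.05}
    - {"dx": 8,"dy": 0.2,"dz": 0.1,"rx": 0,"ry": 0,"rz": 0,"grip": 0.05}
    - {"dx": 10.5,"dy": 0.2,"dz": 0.1,"rx": 0,"ry": 0,"rz": 0,"grip": 0.05}
    - {"dx": 12.5,"dy": 0.2,"dz": 0.1,"rx": 0,"ry": 0,"rz": 0,"grip": 0.05}
    - {"dx": 13.6,"dy": 0.2,"dz": 0.1,"rx": 0,"ry": 0,"rz": 0,"grip": 0.05}

```text
time: 15.78
ee_pos: [0.4887, 0.0151, 0.2638]
tool_rot: [1.146, 1.246, -1.151]
force: [1.1, 0.7, -0.1]
gripper_width: 0.0499
```

Request:
step_arm:
  deltas:
    - {"dx": 0,"dy": 0,"dz": 0,"rx": 0,"ry": 0,"rz": 0,"grip": 0.05}
    - {"dx": 0,"dy": 0,"dz": 0,"rx": 0,"ry": 0,"rz": 0,"grip": -1}
    - {"dx": 0,"dy": 0,"dz": 0,"rx": 0,"ry": 0,"rz": 0,"grip": -1}
    - {"dx": 0,"dy": 0,"dz": 0,"rx": 0,"ry": 0,"rz": 0,"grip": -1}
    - {"dx": 0,"dy": 0,"dz": 0,"rx": 0,"ry": 0,"rz": 0,"grip": -1}
    - {"dx": 0,"dy": 0,"dz": 0,"rx": 0,"ry": 0,"rz": 0,"grip": -1}
    - {"dx": 0,"dy": 0,"dz": 0,"rx": 0,"ry": 0,"rz": 0,"grip": -1}
    - {"dx": 0,"dy": 0,"dz": 0,"rx": 0,"ry": 0,"rz": 0,"grip": -1}

```text
time: 16.45
ee_pos: [0.4888, 0.0151, 0.2643]
tool_rot: [1.146, 1.245, -1.15]
force: [-1.6, -0.8, 5.2]
gripper_width: 0.0215
```

```bash
python3 - <<'E'
from h import *
pp(); o=arm.observe(); print(o['force'],o['gripper_width'],o['joint_positions'].round(2))
a0=np.radians(38)
for t in np.linspace(0,1.26,9):
    a=a0-t; print(round(t,2),'dx down',round(100*.15*(np.sin(a0)-np.sin(a)),2),'dy',round(100*.15*(np.cos(a0)-np.cos(a)),2))
E
```

```text
press-frame TCP [-0.116   0.1493  0.2643]
[-1.59607725 -0.75018286  5.22669476] 0.02151130149290265 [-0.1   0.23  1.79 -0.    1.12 -0.18]
0.0 dx down 0.0 dy 0.0
0.16 dx down 1.97 dy -1.3
0.32 dx down 4.12 dy -2.28
0.47 dx down 6.39 dy -2.91
0.63 dx down 8.74 dy -3.17
0.79 dx down 11.09 dy -3.06
0.94 dx down 13.41 dy -2.59
1.1 dx down 15.61 dy -1.76
1.26 dx down 17.66 dy -0.59
```

Gripped: 21.5 mm opening on the 22 mm grip. I pull along the arc, first half.

Request:
step_arm:
  deltas:
    - {"dx": 1,"dy": -0.7,"dz": 0,"rx": 0,"ry": 0,"rz": 0,"grip": -1}
    - {"dx": 2,"dy": -1.3,"dz": 0,"rx": 0,"ry": 0,"rz": 0,"grip": -1}
    - {"dx": 3,"dy": -1.8,"dz": 0,"rx": 0,"ry": 0,"rz": 0,"grip": -1}
    - {"dx": 4.1,"dy": -2.3,"dz": 0,"rx": 0,"ry": 0,"rz": 0,"grip": -1}
    - {"dx": 5.3,"dy": -2.6,"dz": 0,"rx": 0,"ry": 0,"rz": 0,"grip": -1}
    - {"dx": 6.4,"dy": -2.9,"dz": 0,"rx": 0,"ry": 0,"rz": 0,"grip": -1}
    - {"dx": 7.6,"dy": -3.1,"dz": 0,"rx": 0,"ry": 0,"rz": 0,"grip": -1}
    - {"dx": 8.7,"dy": -3.2,"dz": 0,"rx": 0,"ry": 0,"rz": 0,"grip": -1}

```text
time: 17.12
ee_pos: [0.4576, 0.0126, 0.1778]
tool_rot: [1.148, 1.243, -1.148]
force: [1.6, 4.9, 9.2]
gripper_width: 0.0211
```

```bash
python3 - <<'E'
from h import *
pp(); o=arm.observe(); print(o['force'],o['gripper_width'],o['joint_positions'].round(2))
snap('scene','s14')
print([(np.round(d['extent']).tolist(),round(d['p'],2)) for d in arm.find_in('scene','lever_grip')])
print(red('s14',(265,165,60,75)))
for t in (0,.63,1.22):
    a=np.radians(38)-t; print(t,proj('scene',W(Q,[[-.15*np.cos(a),y,.205+.15*np.sin(a)] for y in (.074,.198)])).round(0).tolist())
E
```

```text
press-frame TCP [-0.1473  0.1493  0.1778]
[1.63992516 4.88235498 9.20054476] 0.021109407248831383 [-0.12  0.28  1.98 -0.    0.87 -0.2 ]
[([267.0, 194.0, 83.0, 28.0], 0.6), ([273.0, 228.0, 9.0, 18.0], 0.47)]
[([288, 175, 16, 16], 145, [295.3, 181.9]), ([283, 224, 17, 14], 21, [290.1, 230.2])]
0 [[313.0, 175.0], [342.0, 193.0]]
0.63 [[320.0, 193.0], [348.0, 212.0]]
1.22 [[314.0, 216.0], [341.0, 235.0]]
```

Request:
step_arm:
  deltas:
    - {"dx": 1.2,"dy": 0,"dz": 0,"rx": 0,"ry": 0,"rz": 0,"grip": -1}
    - {"dx": 2.4,"dy": 0.1,"dz": 0,"rx": 0,"ry": 0,"rz": 0,"grip": -1}
    - {"dx": 3.5,"dy": 0.35,"dz": 0,"rx": 0,"ry": 0,"rz": 0,"grip": -1}
    - {"dx": 4.7,"dy": 0.6,"dz": 0,"rx": 0,"ry": 0,"rz": 0,"grip": -1}
    - {"dx": 5.8,"dy": 1,"dz": 0,"rx": 0,"ry": 0,"rz": 0,"grip": -1}
    - {"dx": 6.9,"dy": 1.4,"dz": 0,"rx": 0,"ry": 0,"rz": 0,"grip": -1}
    - {"dx": 7.8,"dy": 1.8,"dz": 0,"rx": 0,"ry": 0,"rz": 0,"grip": -1}
    - {"dx": 8.6,"dy": 2.2,"dz": 0,"rx": 0,"ry": 0,"rz": 0,"grip": -1}

```text
time: 17.88
ee_pos: [0.4746, 0.0143, 0.0894]
tool_rot: [1.142, 1.254, -1.156]
force: [-20.2, -4.8, 1.9]
gripper_width: 0.0212
```

```bash
cat > chk.py <<'E'
from h import *
import sys
n=sys.argv[1]
pp(); o=arm.observe(); print(o['time'],o['force'].round(1),o['wrist_torque'].round(2),o['gripper_width'],o['joint_positions'].round(2))
snap('scene',n)
print([(np.round(d['extent']).tolist(),round(d['p'],2)) for d in arm.find_in('scene','lever_grip')])
print(red(n,(265,165,60,75)))
s=cv2.imread(f'pics/{n}.png').astype(int)
for c in (330,335,339): # grip outer part dark column
    col=s[170:260,c].sum(1); print(c,[i+170 for i in range(90) if col[i]<90])
E
python3 chk.py s15
```

```text
press-frame TCP [-0.1302  0.1496  0.0894]
17.8833 [-20.2  -4.8   1.9] [-0.85  2.85  0.03] 0.021173903474773336 [-0.11  0.45  2.03 -0.    0.67 -0.19]
[([271.0, 197.0, 75.0, 38.0], 0.98)]
[([288, 175, 16, 16], 145, [295.3, 181.9]), ([283, 225, 17, 13], 21, [290.3, 230.4])]
330 [193, 194, 195, 196, 197, 198, 199, 200, 201, 202, 203, 204, 223, 224, 225, 226, 227, 228, 229, 230, 231, 232, 233, 234]
335 [193, 194, 195, 196, 197, 198, 199, 200, 201, 202, 203, 204, 205, 206, 207, 208, 209, 210, 218, 219, 220, 221, 222, 223, 224, 225, 226, 227, 228, 229, 230, 231]
339 [193, 194, 195, 196, 197, 199, 200, 201, 202, 203, 204, 205, 206, 207, 228, 229, 230, 231, 232, 233]
```

Request:
step_arm:
  deltas:
    - {"dx": 0.2,"dy": 0.1,"dz": 0,"rx": 0,"ry": 0,"rz": 0,"grip": -1}
    - {"dx": 0.4,"dy": 0.2,"dz": 0,"rx": 0,"ry": 0,"rz": 0,"grip": -1}
    - {"dx": 0.6,"dy": 0.3,"dz": 0,"rx": 0,"ry": 0,"rz": 0,"grip": -1}
    - {"dx": 0.8,"dy": 0.4,"dz": 0,"rx": 0,"ry": 0,"rz": 0,"grip": -1}
    - {"dx": 1.0,"dy": 0.5,"dz": 0,"rx": 0,"ry": 0,"rz": 0,"grip": -1}
    - {"dx": 1.0,"dy": 0.5,"dz": 0,"rx": 0,"ry": 0,"rz": 0,"grip": -1}
    - {"dx": 1.0,"dy": 0.5,"dz": 0,"rx": 0,"ry": 0,"rz": 0,"grip": -1}
    - {"dx": 1.0,"dy": 0.5,"dz": 0,"rx": 0,"ry": 0,"rz": 0,"grip": -1}

```text
time: 18.65
ee_pos: [0.4792, 0.0145, 0.0796]
tool_rot: [1.141, 1.254, -1.157]
force: [-5.7, -2.6, 14.1]
gripper_width: 0.0215
```

```bash
python3 chk.py s16; python3 - <<'E'
from h import *
for t in (1.05,1.12,1.22):
    a=np.radians(38)-t; print(t,proj('scene',W(Q,[[-.15*np.cos(a),y,.205+.15*np.sin(a)] for y in (.074,.198)])).round(1).tolist(),proj('top',W(Q,[[-.15*np.cos(a),y,.205+.15*np.sin(a)] for y in (.074,.198)])).round(1).tolist(),proj('wrist',W(Q,[[-.15*np.cos(a),y,.205+.15*np.sin(a)] for y in (.074,.198)])).round(1).tolist())
snap('wrist','w16'); snap('top','t16')
print([(np.round(d['extent']).tolist(),round(d['p'],2)) for d in arm.find_in('wrist','lever_grip')])
E
```

```text
press-frame TCP [-0.1256  0.1495  0.0796]
18.65 [-5.7 -2.6 14.1] [-0.47  0.96  0.  ] 0.02153262826598329 [-0.11  0.47  2.03 -0.01  0.66 -0.18]
[]
[([288, 175, 16, 16], 144, [295.3, 181.9]), ([283, 225, 17, 13], 19, [290.7, 230.7])]
330 [196, 197, 198, 199, 200, 201, 202, 203, 204, 205, 206, 207, 208, 226, 227, 228, 229, 230, 231, 232]
335 [197, 198, 199, 200, 201, 202, 203, 204, 205, 206, 207, 208, 209, 210, 211, 212, 214, 215, 220, 221, 222, 223, 224, 225, 226, 227, 228, 229, 230, 231, 232, 233, 234, 235]
339 [195, 196, 197, 198, 199, 200, 201, 202, 203, 204, 205, 206, 207, 208, 209, 210, 232, 233, 236, 237]
1.05 [[316.4, 209.5], [343.8, 228.5]] [[283.9, 244.0], [249.1, 249.7]] [[258.4, 435.8], [251.2, 196.2]]
1.12 [[315.4, 212.3], [342.6, 231.4]] [[283.7, 243.2], [249.2, 248.9]] [[268.2, 418.1], [264.2, 190.8]]
1.22 [[313.6, 216.4], [340.7, 235.5]] [[283.4, 241.7], [249.1, 247.3]] [[282.4, 396.8], [282.2, 184.5]]
[([262.0, 172.0, 51.0, 173.0], 0.79)]
```

Request:
step_arm:
  deltas:
    - {"dx": 0.1,"dy": 0.05,"dz": 0,"rx": 0,"ry": 0,"rz": 0,"grip": -1}
    - {"dx": 0.2,"dy": 0.1,"dz": 0,"rx": 0,"ry": 0,"rz": 0,"grip": -1}
    - {"dx": 0.3,"dy": 0.15,"dz": 0,"rx": 0,"ry": 0,"rz": 0,"grip": -1}
    - {"dx": 0.4,"dy": 0.25,"dz": 0,"rx": 0,"ry": 0,"rz": 0,"grip": -1}
    - {"dx": 0.5,"dy": 0.3,"dz": 0,"rx": 0,"ry": 0,"rz": 0,"grip": -1}
    - {"dx": 0.5,"dy": 0.3,"dz": 0,"rx": 0,"ry": 0,"rz": 0,"grip": -1}
    - {"dx": 0.5,"dy": 0.3,"dz": 0,"rx": 0,"ry": 0,"rz": 0,"grip": -1}
    - {"dx": 0.5,"dy": 0.3,"dz": 0,"rx": 0,"ry": 0,"rz": 0,"grip": -1}

```text
time: 19.57
ee_pos: [0.4792, 0.0147, 0.0762]
tool_rot: [1.138, 1.259, -1.16]
force: [-22.7, -6.1, 37.1]
gripper_width: 0.0214
```

```bash
python3 chk.py s17
```

```text
press-frame TCP [-0.1256  0.1496  0.0762]
19.5667 [-22.7  -6.1  37.1] [-0.86  3.51  0.03] 0.021386610522355173 [-0.1   0.48  2.03 -0.01  0.65 -0.18]
[([268.0, 199.0, 72.0, 40.0], 0.74)]
[([288, 175, 16, 16], 145, [295.3, 181.9]), ([283, 225, 17, 13], 21, [290.3, 230.4])]
330 [198, 199, 200, 201, 202, 203, 204, 205, 206, 207, 208, 209, 210, 227, 228, 229, 230, 231, 232, 233]
335 [198, 199, 200, 201, 202, 203, 204, 205, 206, 207, 208, 209, 210, 211, 212, 213, 221, 222, 223, 224, 225, 226, 227, 228, 229, 230, 231, 232, 233, 234, 235]
339 [196, 197, 198, 199, 200, 201, 202, 203, 204, 205, 206, 207, 208, 209, 210, 211, 231, 232, 235, 236, 237]
```

The force rose to 43 N with the grip blocked in x, so the lever is at its stop. I hold with a lighter push for over two seconds.

Request:
step_arm:
  deltas:
    - {"dx": 0.1,"dy": 0.15,"dz": 0,"rx": 0,"ry": 0,"rz": 0,"grip": -1}
    - {"dx": 0.1,"dy": 0.15,"dz": 0,"rx": 0,"ry": 0,"rz": 0,"grip": -1}
    - {"dx": 0.1,"dy": 0.15,"dz": 0,"rx": 0,"ry": 0,"rz": 0,"grip": -1}
    - {"dx": 0.1,"dy": 0.15,"dz": 0,"rx": 0,"ry": 0,"rz": 0,"grip": -1}
    - {"dx": 0.1,"dy": 0.15,"dz": 0,"rx": 0,"ry": 0,"rz": 0,"grip": -1}
    - {"dx": 0.1,"dy": 0.15,"dz": 0,"rx": 0,"ry": 0,"rz": 0,"grip": -1}
    - {"dx": 0.1,"dy": 0.15,"dz": 0,"rx": 0,"ry": 0,"rz": 0,"grip": -1}
    - {"dx": 0.1,"dy": 0.15,"dz": 0,"rx": 0,"ry": 0,"rz": 0,"grip": -1}

```text
time: 20.33
ee_pos: [0.4789, 0.0146, 0.0763]
tool_rot: [1.136, 1.261, -1.162]
force: [-14.6, -4.2, 25.4]
gripper_width: 0.0211
```

Request:
step_arm:
  deltas:
    - {"dx": 0.1,"dy": 0.15,"dz": 0,"rx": 0,"ry": 0,"rz": 0,"grip": -1}
    - {"dx": 0.1,"dy": 0.15,"dz": 0,"rx": 0,"ry": 0,"rz": 0,"grip": -1}
    - {"dx": 0.1,"dy": 0.15,"dz": 0,"rx": 0,"ry": 0,"rz": 0,"grip": -1}
    - {"dx": 0.1,"dy": 0.15,"dz": 0,"rx": 0,"ry": 0,"rz": 0,"grip": -1}
    - {"dx": 0.1,"dy": 0.15,"dz": 0,"rx": 0,"ry": 0,"rz": 0,"grip": -1}
    - {"dx": 0.1,"dy": 0.15,"dz": 0,"rx": 0,"ry": 0,"rz": 0,"grip": -1}
    - {"dx": 0.1,"dy": 0.15,"dz": 0,"rx": 0,"ry": 0,"rz": 0,"grip": -1}
    - {"dx": 0.1,"dy": 0.15,"dz": 0,"rx": 0,"ry": 0,"rz": 0,"grip": -1}

```text
time: 21.0
ee_pos: [0.4787, 0.0146, 0.0764]
tool_rot: [1.135, 1.263, -1.164]
force: [-12.8, -4.6, 23.0]
gripper_width: 0.0211
```

Request:
step_arm:
  deltas:
    - {"dx": 0.1,"dy": 0.15,"dz": 0,"rx": 0,"ry": 0,"rz": 0,"grip": -1}
    - {"dx": 0.1,"dy": 0.15,"dz": 0,"rx": 0,"ry": 0,"rz": 0,"grip": -1}
    - {"dx": 0.1,"dy": 0.15,"dz": 0,"rx": 0,"ry": 0,"rz": 0,"grip": -1}
    - {"dx": 0.1,"dy": 0.15,"dz": 0,"rx": 0,"ry": 0,"rz": 0,"grip": -1}
    - {"dx": 0.1,"dy": 0.15,"dz": 0,"rx": 0,"ry": 0,"rz": 0,"grip": -1}
    - {"dx": 0.1,"dy": 0.15,"dz": 0,"rx": 0,"ry": 0,"rz": 0,"grip": -1}
    - {"dx": 0.1,"dy": 0.15,"dz": 0,"rx": 0,"ry": 0,"rz": 0,"grip": -1}
    - {"dx": 0.1,"dy": 0.15,"dz": 0,"rx": 0,"ry": 0,"rz": 0,"grip": -1}

```text
time: 21.67
ee_pos: [0.4787, 0.0146, 0.0764]
tool_rot: [1.133, 1.265, -1.166]
force: [-13.6, -4.2, 22.2]
gripper_width: 0.0214
```

```bash
python3 chk.py s18; python3 - <<'E'
from h import *
for f in ('scene1','s13','s18'):
    print(f,red(f,(265,215,60,40)))
for c in ('scene',):
  for t in ('vial','stopper_box','vial_done1','seal_tray'): print(t,[(np.round(d['extent']).tolist(),round(d['p'],2)) for d in arm.find_in(c,t)][:1])
E
```

```text
press-frame TCP [-0.1261  0.1496  0.0764]
21.6667 [-13.6  -4.2  22.2] [-0.55  1.93 -0.03] 0.021448890929975577 [-0.1   0.48  2.02 -0.01  0.66 -0.18]
[([266.0, 196.0, 80.0, 41.0], 0.81), ([286.0, 177.0, 20.0, 16.0], 0.37)]
[([288, 175, 16, 16], 145, [295.3, 181.9]), ([283, 225, 17, 13], 20, [290.6, 230.6])]
330 [198, 199, 200, 201, 202, 203, 204, 205, 206, 207, 208, 209, 210, 211, 227, 228, 229, 230, 231, 232, 233]
335 [198, 199, 200, 201, 202, 203, 204, 205, 206, 207, 208, 209, 210, 211, 212, 213, 221, 222, 223, 224, 225, 226, 227, 228, 229, 230, 231, 232, 233, 234, 235]
339 [196, 197, 198, 199, 200, 201, 202, 203, 204, 205, 206, 207, 208, 209, 210, 211, 232, 236, 237]
scene1 [([290, 217, 11, 10], 30, [295.1, 221.7])]
s13 [([282, 223, 19, 15], 24, [289.8, 229.9])]
s18 [([283, 225, 17, 13], 20, [290.6, 230.6])]
vial []
stopper_box [([276.0, 267.0, 32.0, 29.0], 0.58)]
vial_done1 [([271.0, 200.0, 71.0, 43.0], 0.6)]
seal_tray []
```

```bash
python3 - <<'E'
from h import *
def line(f):
    im=cv2.imread(f'pics/{f}.png').astype(float); out=[]
    for x in range(288,300):
        r=im[212:245,x,2]-im[212:245,x,:2].mean(1); r=np.clip(r-20,0,None)
        out.append(((r*np.arange(212,245)).sum()/max(r.sum(),1e-6),r.sum()))
    return np.round([o[0] for o in out],1), [int(o[1]) for o in out]
for f in ('scene1','s2','s4','s7','s13','s18'): print(f,*line(f))
ys=np.linspace(-.05,.05,11)
for z in (.03,.04,.05,.08,.09,.1): 
    p=proj('scene',W(Q,[[-.095,y,z] for y in ys])); print(z,np.interp(range(288,300),p[:,0],p[:,1]).round(1))
E
```

```text
scene1 [  0.  217.7 217.7 218.  218.5 219.2 220.  220.8 221.4 222.2 223.1 223.9] [0, 1, 51, 89, 95, 92, 93, 103, 99, 91, 86, 91]
s2 [  0.  217.6 217.8 218.1 218.6 219.3 220.1 220.8 221.4 222.2 223.2 223.9] [0, 4, 58, 96, 100, 97, 103, 109, 105, 93, 91, 97]
s4 [  0.  217.5 217.7 218.  218.6 219.3 220.1 220.9 221.5 222.2 223.2 224. ] [0, 4, 54, 94, 99, 98, 101, 112, 106, 96, 90, 99]
s7 [228.6 229.3 230.  230.9 231.7 232.4 232.9 233.6 234.5 235.3 236.1 236.8] [62, 62, 60, 61, 65, 70, 84, 90, 82, 76, 74, 69]
s13 [228.4 229.1 229.8 230.7 231.6 232.2 232.8 233.7 234.5 235.4 236.3 236.9] [81, 81, 80, 73, 72, 80, 88, 86, 75, 65, 63, 55]
s18 [228.4 229.1 229.8 230.7 231.6 232.3 232.8 233.7 234.5 235.3 236.1 236.7] [82, 80, 78, 73, 73, 78, 88, 88, 81, 75, 71, 69]
0.03 [228.7 229.4 230.2 231.  231.7 232.5 233.2 234.  234.7 235.5 236.3 237. ]
0.04 [226.5 227.3 228.  228.8 229.5 230.3 231.  231.8 232.6 233.3 234.1 234.8]
0.05 [224.3 225.1 225.8 226.6 227.3 228.1 228.8 229.6 230.3 231.1 231.8 232.6]
0.08 [217.7 218.5 219.2 219.9 220.7 221.4 222.2 222.9 223.6 224.4 225.1 225.9]
0.09 [215.5 216.2 217.  217.7 218.4 219.2 219.9 220.6 221.4 222.1 222.8 223.6]
0.1 [213.2 214.  214.7 215.4 216.2 216.9 217.6 218.3 219.1 219.8 220.5 221.3]
```

The guard's red strip sits at z ≈ 0.031, on the sill. The catch blob has not moved, and the lever is blocked at its stop. One more short hold, then I hand in.

Request:
step_arm:
  deltas:
    - {"dx": 0.1,"dy": 0.15,"dz": 0,"rx": 0,"ry": 0,"rz": 0,"grip": -1}
    - {"dx": 0.1,"dy": 0.15,"dz": 0,"rx": 0,"ry": 0,"rz": 0,"grip": -1}
    - {"dx": 0.1,"dy": 0.15,"dz": 0,"rx": 0,"ry": 0,"rz": 0,"grip": -1}
    - {"dx": 0.1,"dy": 0.15,"dz": 0,"rx": 0,"ry": 0,"rz": 0,"grip": -1}
    - {"dx": 0.1,"dy": 0.15,"dz": 0,"rx": 0,"ry": 0,"rz": 0,"grip": -1}
    - {"dx": 0.1,"dy": 0.15,"dz": 0,"rx": 0,"ry": 0,"rz": 0,"grip": -1}
    - {"dx": 0.1,"dy": 0.15,"dz": 0,"rx": 0,"ry": 0,"rz": 0,"grip": -1}
    - {"dx": 0.1,"dy": 0.15,"dz": 0,"rx": 0,"ry": 0,"rz": 0,"grip": -1}

```text
time: 22.63
ee_pos: [0.4785, 0.0146, 0.0763]
tool_rot: [1.131, 1.267, -1.168]
force: [-12.8, -3.4, 21.7]
gripper_width: 0.0215
```

```bash
python3 -c "
from h import *
o=arm.observe(); print(o['time'],o['force'],o['gripper_width']); print(arm.finish_job())"
```

```text
22.6333 [-12.79863361  -3.38455672  21.71300839] 0.021477477939026695
the job is handed in; nothing more can be done
None
```

I lowered the guard, flipped the catch forward and pulled the lever to its stop. I held it there for about 3 s and handed the job in at 22.6 s, still gripping it. No verdict is reported, so what follows rests on my own measurements.

**Last checks**
- **Guard:** its red lower edge measures about 31 mm above the bench, on the sill. While being pushed down it met a hard stop at 55 N.
- **Catch:** its red blob in the scene picture sat at the predicted fully-forward spot and did not move from the flip to the end of the hold.
- **Lever:** the push rose to 43 N with the grip blocked, so it is at the stop. I then held it with about 25 N on a 21.5 mm grip opening. The angle comes from geometry and force, not a direct reading.

**What went wrong on the way**
- The first push on the guard handle missed the bar.
- When I pinched the bar, the pads closed past it; the guard still went fully down.
- The first catch sweep passed over the tab without moving it. The fingertips act about 2 cm shorter than stated, and repeating the sweep lower worked.

**Not checked:** the vial and most bystanders. In the last scene picture the finder missed the vial and the seal tray and gave an implausible box for `vial_done1`. I did not look for `vial_done2`, the specimen cup, the reagent bottle or the carton. The stopper box showed within about 3 px of its start. I planned the moves to stay clear of the rest, and the only large forces I read were on the guard handle and lever.

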